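# Feed a specimen mount down the chute to the stop

### The arm

A 7-joint arm with a two-finger parallel gripper is mounted at the origin on the work surface. World frame = base frame: x ahead of the robot, y to its left, z up, the work surface at z = 0. Lengths are in m, angles in rad, forces in N, time in s.
With the tool pointing down it reaches from about 0.4 to 0.85 m from the base axis. Payload 4.5 kg.
Tool frame: the origin (TCP) lies between the finger pads; the fingertips stand 19 mm ahead of it and the grasp point (between the pads) is the TCP (r.nose_length is the distance from the TCP to the fingertips, in m); z points along the fingers, x is the direction in which the jaws open and shut, and the axes are right-handed (so a half turn about z gives the same grasp; the last joint's range is limited). The gripper opens to 88 mm and grips with 3 to 60 N. Pads are 18 mm wide; open, the fingers measure 123 mm over their backs; the gripper's body (75 mm by 187 mm) begins 45 mm behind the grasp point.
Start: joints at [-1.304, 0.689, -0.195, 1.565, 0.157, 0.902, -0.215], TCP at [0.144, 0.608, 0.258] pointing down, gripper open.
Joint ranges: [-3.01, 3.01], [-0.46, 2.08], [-1.47, 1.51], [0.13, 2.56], [-1, 4.14], [0.04, 2.09], [-2.66, 2.66]. Speed limits (rad/s): [2.57, 2.57, 3.14, 3.14, 3.14, 3.14, 3.14].

### API

Orientations are given as a unit quaternion [x, y, z, w].
In Python, from plant import get_state, vision, r gives the robot as it stands.
- The arm moves only by the tool play_rows, never from a script. Its argument "deltas" is a list that holds one entry, the list of rows, each a list of 7 numbers: the gripper command: -1 is fully open, 1 is shut, values between are in proportion, then the shift along the tool's x, y, z normalised to -1 to 1, where 1 is 300 mm, then the turn, a rotation vector about the tool's x, y, z normalised to -1 to 1, where 1 is pi rad. A call has 1 to 5 rows; each row is the pose to reach, as a shift and turn from the pose measured when the call began, along the tool's axes at that moment, turning the shorter way round; what a row does not reach only later rows make up. A row lasts 1/8 s, in which the tool goes at most 62.5 mm and 10.7 degrees, less where a joint would pass 70% of its speed; a pose out of reach is approached as far as the arm can. A call with a number of a shift or a turn outside -1 to 1 is refused whole. A call with a gripper value outside its range is refused whole. The fingers move at their own pace and stop on an object; "force" is the grip in N (left out, the last holds). Time passes only in rows, so rows that repeat a pose let the fingers close. It gives the time, the measured TCP pose, the force and the opening at its end, in the units of the state.
- get_state(): the state, without advancing time (a new reading comes with each control period).
- vision.snapshot(name): name is "scene" or "side" or "wrist"; returns the picture (400x640x3 uint8, red, green, blue); there is no depth.
- vision.camera_model(name): a dict with "vfov" (degrees; the focal length in pixels is half the picture's height over the tangent of half this angle, whatever the lens; pixels are square), "cx", "cy" (the principal point, pixels), "world_to_cam" (4x4, takes a point from world to camera coordinates). Camera axes: x right, y up, looking along -z (the intrinsics and any distortion apply to the point x, -y, -z); pixel columns grow to the right and rows downward; lengths in m; the calibration is good to about 2 mm. A picture is of the moment at which its call begins: read the wrist's pose just before it. camera_model takes no time and is no camera call; for the wrist camera it gives the pose at the moment of the call.
- r.finish_job(): hands the job in, once; it reports no verdict.
The state is a dict: "clock": time; "q": joint angles; "qd": joint speeds; "joint_torque": joint torques, N m; "tool_pos": TCP position; "eef_rot": TCP orientation; "contact_force": force on the tool from outside, world axes, zero at the start; "moment": the same for the moment, N m; "opening": opening from 0.0 (shut) to 1.0 (fully open).
Only numpy, scipy, OpenCV 4.12 (cv2) and the standard library are available. Lean on these libraries where they do the work, as an engineer would, in place of code of your own. Each camera call takes 0.05 s, during which the arm holds its last target.

### The job

Pick the red specimen mount off the rubber pad, set it flat in the wide loading bay at the top of the feeder chute and let go. Then push it down along the chute floor, past the brass sprung shoe, until it sits against the yellow stop plate, and press it there with a steady, gentle push of about 8 N for about a second, never hard, as the stop's sensor is delicate. Leave the mount resting flat against the stop, and leave the other mounts and the jar where they are.

Things in the scene. Friction and masses are not known exactly. Their poses are not given: they have to be found in the camera images.
- red_mount: red resin specimen mount: upright cylinder, diameter 50 mm, height 30 mm, 60 to 120 g, with a small round steel specimen in its top face. Origin: centre of the underside; z is its axis, upwards. Stands on the grey rubber pad at the start; any of the three mounts may be at any of the pad's three places
- black_mount: black resin mount of the same size, a bystander. Origin: centre of the underside
- green_mount: green resin mount of the same size, a bystander. Origin: centre of the underside
- jar: amber jar with white lid, diameter 44 mm, height 65 mm, a bystander. Origin: centre of the underside
- pad: fixed grey rubber pad 250 x 75 x 4 mm on the table. Origin: centre of its underside. The mounts stand in one row along its x axis, 80 mm apart (middle place at the origin), so they are best gripped across, along its y axis
- channel: aluminium chute, 330 mm long, sloping 12 degrees. Origin: on its floor, centre line, upper end; x downhill along the floor, y across, z square to the floor. White walls 10 mm high, 7 thick. Loading bay x = 6 to 90 mm, 72 wide, upper end closed by a 10 mm wall; narrows from 90 to 120; then 52 wide. Mounts stay put anywhere on it by friction
- bay (a point): middle of the loading bay: on the chute floor at x = 50 mm of channel
- shoe (a joint): brass sprung shoe in the chute's +y wall at x = 175 mm: upright round nose, radius 7, 4 to 26 mm above the floor, its tip 21 mm from the centre line. Value: how far it is pushed out to +y (0 at rest, at most 8 mm); spring 3 N + 0.3 N/mm. A passing mount pushes it out 2 to 4 mm and needs a push of some 3 to 8 N along the chute: not yet the stop
- stop: escapement stop: grey bridge clamped on the chute (43 mm high), origin on its uphill face, centre line, floor level (x = 275 to 305 mm of the chute), axes as channel. It carries on a set screw the yellow stop plate (40 wide, 3 to 27 above the floor), 10 to 30 mm uphill of it, set anew each time and not measured: feel for it. Plate spring 10 N/mm, 4 mm; soft sensor pin stands 2 mm out of it
There are look-alikes about, which are no part of the job. There is more than one size of the red_mount; the one meant has the size given above.

How it is judged:
On the way, in this order (a step that is already met when the one before it is completed fails the run):
1. the red mount stands flat in the loading bay, let go (z of red_mount in the frame of channel below 0.003 m and angle between the z axis of red_mount and the z axis of channel, either way round below 0.08 rad and x of red_mount in the frame of channel between 0.02 and 0.1 m and contact force between red_mount and the fingers below 0.05 N and linear speed of red_mount below 0.02 m/s), for 0.2 s.
2. the red mount, flat on the chute floor, slides past the shoe and pushes it aside (z of red_mount in the frame of channel below 0.005 m and x of red_mount in the frame of channel between 0.165 and 0.195 m and value of joint shoe above 0.0015 m).
3. the red mount is pressed against the stop with 4 to 13 N for 0.4 s (contact force between red_mount and stop between 4 and 13 N), for 0.4 s.
At the end, for the whole second after the job is handed in: The red mount is at rest and released, flat on the chute floor (underside within 3 mm, tilt under 0.08 rad), touching the stop (the yellow plate or the sensor pin that stands 2 mm out of it); the other mounts and the jar upright and within 20 mm of where they were (z of red_mount in the frame of channel below 0.003 m and angle between the z axis of red_mount and the z axis of channel, either way round below 0.08 rad and contact force between red_mount and stop above 0.02 N and linear speed of red_mount below 0.01 m/s and contact force between red_mount and the fingers below 0.05 N and distance of each of black_mount, green_mount, jar from where it was at the start of the episode below 0.02 m and angle between each of black_mount, green_mount, jar's own z axis and vertical below 0.2 rad).
It fails at once if the stop is loaded with more than 16 N by the mount, or more than 3 N by anything of the robot (contact force between red_mount and stop above 16 N or contact force between stop and the fingers above 3 N or contact force between stop and the arm above 3 N).
It fails at once if a bystander is moved by more than 30 mm (distance of any of black_mount, green_mount, jar from where it was at the start of the episode above 0.03 m).
It also fails if it takes over 72 s, if anything falls off the work surface, if the arm or the gripper's body presses on something with over 40 N, if the wrist force passes 120 N, or if a joint passes its speed limit or range.

## Working session

There is one attempt and no reset: what is moved stays moved. The work goes in short steps, Python scripts to look and compute and a tool call to move; the robot and the scene stay as the last step left them, time stands still between calls to the robot, and variables do not carry over. Pictures are saved under pics/ and viewed, and the job is handed in when it is done.

Besides the shell and the picture viewer there is one more tool, called after "Call:" as name([rows], argument=value, ...), one row to a line, values as JSON. play_rows: Moves the arm, as the interface text tells. Scaled input: -1 to 1 covers 300 mm each way for a shift and pi rad each way for a turn. Its arguments: {"type":"object","properties":{"deltas":{"type":"array"},"force":{"type":"number"}},"required":["deltas"]}

```bash
ls; mkdir -p pics; cat > h.py <<'E'
import numpy as np, cv2
from plant import get_state, vision, r
from scipy.spatial.transform import Rotation as R
def snap(n,f=None):
    m=vision.camera_model(n); im=vision.snapshot(n)
    if f: cv2.imwrite('pics/'+f,cv2.cvtColor(im,cv2.COLOR_RGB2BGR))
    return im,m
E
python3 - <<'E'
from h import *
s=get_state(); print(s)
for n in ('scene','side','wrist'):
    im,m=snap(n,n+'0.png'); print(n,m)
E
```

```text
pics
{'clock': 0.0, 'q': array([-1.30419475,  0.6899707 , -0.19452112,  1.56634581,  0.15730402,
        0.90249785, -0.21512589]), 'qd': array([-1.34695207e-03,  3.37554128e-04,  4.75127291e-04,  1.31047685e-03,
       -4.63819697e-05, -1.21598035e-03, -8.99006627e-04]), 'joint_torque': array([-3.86199436e-04, -5.27557147e+01, -1.26681224e+00, -1.53432173e+01,
       -5.25690929e-02,  6.48729532e-03,  1.65610895e-04]), 'tool_pos': array([0.14409544, 0.60754669, 0.256918  ]), 'eef_rot': array([ 7.84422864e-01,  6.20225713e-01, -6.74271163e-04,  6.17858932e-04]), 'contact_force': array([ 0.80547843, -0.8857589 , -0.23024606]), 'moment': array([0.03516179, 0.01404596, 0.0127323 ]), 'opening': 0.9957016619073249}
scene {'vfov': 44.63055415298928, 'cx': 321.9730677168555, 'cy': 199.02624702952983, 'world_to_cam': array([[ 0.42265918,  0.90625906,  0.00732992, -0.18197568],
       [-0.65544889,  0.30008129,  0.69306419,  0.32399271],
       [ 0.62589613, -0.29773433,  0.72083861, -1.37066489],
       [ 0.        ,  0.        ,  0.        ,  1.        ]])}
side {'vfov': 55.32519765603948, 'cx': 311.78679174796196, 'cy': 200.07903620832693, 'world_to_cam': array([[-0.95019263, -0.3115787 ,  0.0072586 ,  0.53061706],
       [ 0.17100918, -0.50175712,  0.84793611, -0.19158718],
       [-0.26055677,  0.80694393,  0.53004874, -0.69046328],
       [ 0.        ,  0.        ,  0.        ,  1.        ]])}
wrist {'vfov': 68.76806764785907, 'cx': 320.7546098256952, 'cy': 198.72790899184807, 'world_to_cam': array([[ 0.2297402 ,  0.97324868, -0.00253892, -0.62412661],
       [-0.92083919,  0.21652266, -0.32430407,  0.04554274],
       [-0.31507878,  0.07684362,  0.94594948, -0.39238973],
       [ 0.        ,  0.        ,  0.        ,  1.        ]])}
```

View pics/scene0.png

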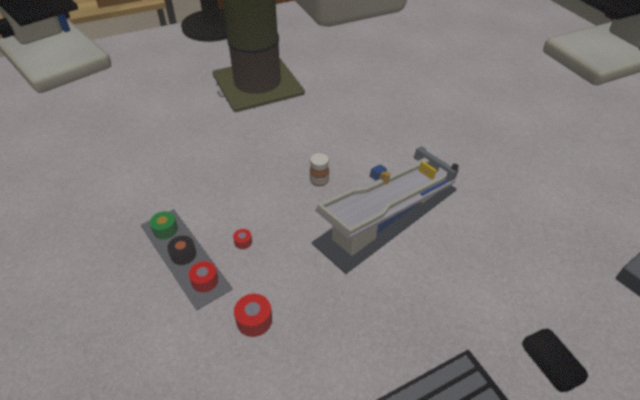

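View pics/side0.png

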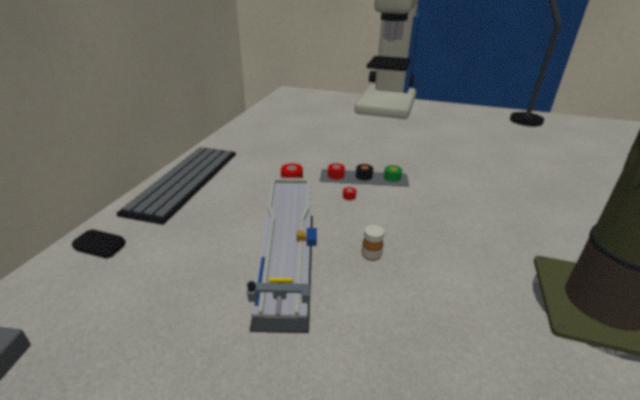

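View pics/wrist0.png

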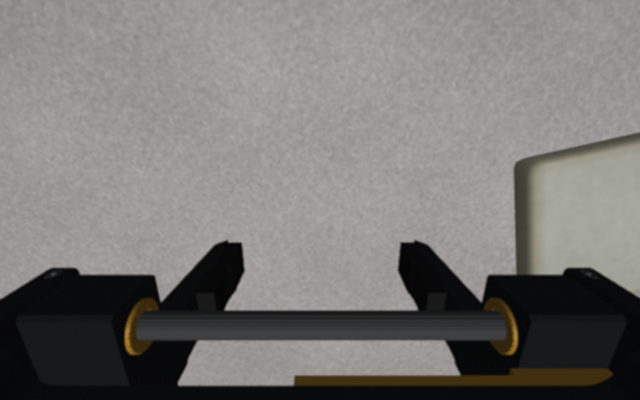

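Red candidates in the scene picture are the one on the pad at (203,276), a larger one on the table at (253,314) and a small one at (242,238). I choose the one on the pad and will check it in close crops.

```bash
cat >> h.py <<'E'
def K(m,h=400):
    f=h/2/np.tan(np.radians(m['vfov']/2)); return f
def ray(m,uv):
    f=K(m); T=m['world_to_cam']; Rm=T[:3,:3]; t=T[:3,3]
    d=np.array([(uv[0]-m['cx'])/f,-(uv[1]-m['cy'])/f,-1.]); 
    return -Rm.T@t, Rm.T@(d/np.linalg.norm(d))
def onz(m,uv,z):
    c,d=ray(m,uv); return c+d*(z-c[2])/d[2]
def proj(m,p):
    f=K(m); T=m['world_to_cam']; q=T[:3,:3]@np.asarray(p,float)+T[:3,3]
    return np.array([m['cx']+f*q[0]/-q[2], m['cy']-f*q[1]/-q[2]])
def tri(*mu):
    A=np.zeros((3,3));b=np.zeros(3);L=[]
    for m,uv in mu:
        c,d=ray(m,uv);P=np.eye(3)-np.outer(d,d);A+=P;b+=P@c;L.append((c,P))
    x=np.linalg.solve(A,b); return x,[np.linalg.norm(P@(x-c)) for c,P in L]
E
python3 - <<'E'
from h import *
ms=vision.camera_model('scene'); md=vision.camera_model('side')
for n,m in (('scene',ms),('side',md)):
    im=cv2.imread(f'pics/{n}0.png'); hsv=cv2.cvtColor(im,cv2.COLOR_BGR2HSV)
    for col,mask in (('red',(((hsv[...,0]<8)|(hsv[...,0]>172))&(hsv[...,1]>140)&(hsv[...,2]>60))),('green',(abs(hsv[...,0].astype(int)-65)<20)&(hsv[...,1]>120))):
        k,l,st,ce=cv2.connectedComponentsWithStats(mask.astype(np.uint8))
        for i in range(1,k):
            if st[i,4]>40:
                # filled bbox centre
                c=st[i,:2]+st[i,2:4]/2-.5
                print(n,col,st[i],ce[i].round(1),'mid z.019',onz(m,c,.019).round(4),'z.015',onz(m,c,.015).round(4))
c=cv2.imread('pics/scene0.png')
cv2.imwrite('pics/c1.png',cv2.resize(c[140:270,305:465],None,fx=5,fy=4.5*1.0/0.9,interpolation=cv2.INTER_CUBIC)[:600])
cv2.imwrite('pics/c1.png',cv2.resize(c[145:265,310:465],None,fx=5,fy=5,interpolation=cv2.INTER_CUBIC))
cv2.imwrite('pics/c3.png',cv2.resize(c[200:340,130:290],None,fx=4,fy=4,interpolation=cv2.INTER_CUBIC))
c=cv2.imread('pics/side0.png')
cv2.imwrite('pics/c2.png',cv2.resize(c[165:335,230:420],None,fx=3.5,fy=3.5,interpolation=cv2.INTER_CUBIC))
E
```

```text
scene red [234 229  17  19 183] [242.3 238. ] mid z.019 [ 0.5305 -0.2205  0.019 ] z.015 [ 0.5272 -0.2199  0.015 ]
scene red [189 261  27  30 531] [202.8 276.1] mid z.019 [ 0.5846 -0.3157  0.019 ] z.015 [ 0.5816 -0.3156  0.015 ]
scene red [234 294  37  41 927] [252.5 313.8] mid z.019 [ 0.6991 -0.2589  0.019 ] z.015 [ 0.6967 -0.2584  0.015 ]
scene green [150 213  24  18 222] [162.  221.6] mid z.019 [ 0.4215 -0.3548  0.019 ] z.015 [ 0.4176 -0.3549  0.015 ]
side red [281 164  21  13 209] [291.4 170.8] mid z.019 [ 0.7124 -0.2783  0.019 ] z.015 [ 0.7152 -0.2854  0.015 ]
side red [328 164  16  16 194] [335.7 171.8] mid z.019 [ 0.5895 -0.3107  0.019 ] z.015 [ 0.5914 -0.3181  0.015 ]
side red [343 188  13  12 106] [349.  193.6] mid z.019 [ 0.5248 -0.2046  0.019 ] z.015 [ 0.5262 -0.2112  0.015 ]
side green [384 166  17  15 181] [392.5 174.2] mid z.019 [ 0.4358 -0.3539  0.019 ] z.015 [ 0.4364 -0.3616  0.015 ]
```

View pics/c1.png

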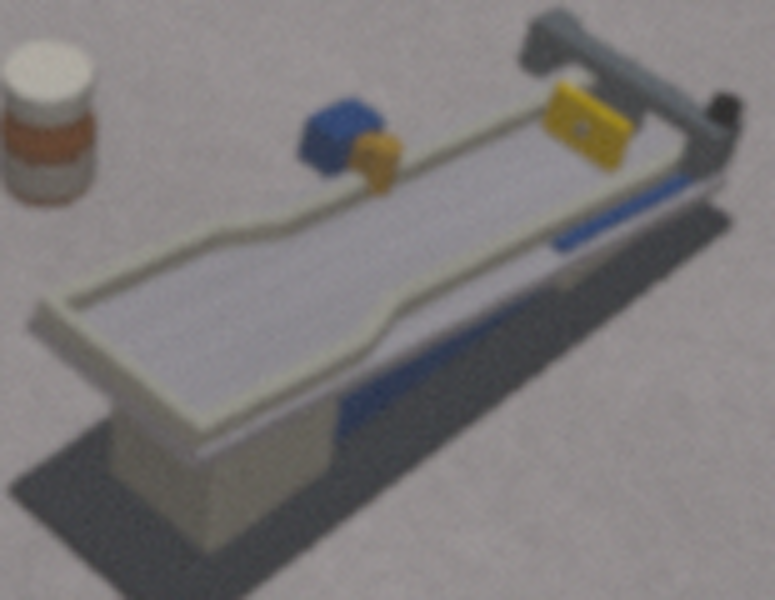

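View pics/c2.png

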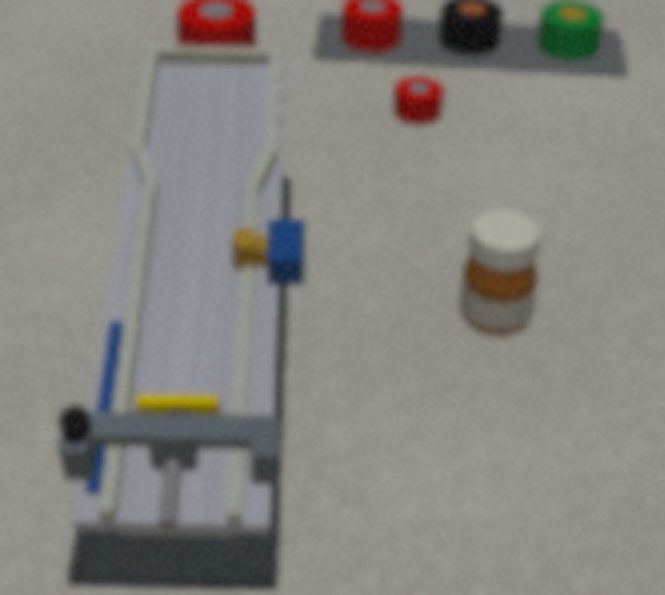

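View pics/c3.png

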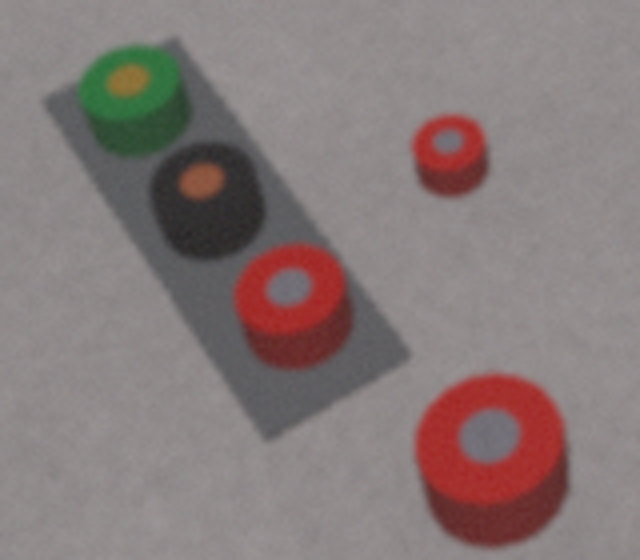

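The crops show the steel-topped 50 mm red mount at the end of the pad, with black and green beside it. The larger and smaller reds are off the pad. The chute crop shows the shoe at about (386,178) and the yellow plate at about (428,170). Next I triangulate these points.

```bash
python3 - <<'E'
from h import *
ms=vision.camera_model('scene'); md=vision.camera_model('side'); mw=vision.camera_model('wrist')
S=lambda x,y:(ms,(310+x/5-.4,145+y/5-.4)); D=lambda x,y:(md,(230+x/3.5-.36,165+y/3.5-.36))
T=lambda x,y:(ms,(130+x/4-.4,200+y/4-.4))
for n,a,b in [('red top',T(290,287),D(372,8)),('green top',T(129,80),D(571,13)),('black top',T(202,181),D(472,8)),('bigred',T(490,436),D(216,10)),
 ('upper +y in',S(75,303),D(262,62)),('upper -y in',S(205,423),D(160,60)),('nar120 -y',S(400,305),D(153,187)),('bay90 -y outer?',S(360,340),D(138,152)),('plate TL(+y)',S(563,83),D(218,403)),('plate TR',S(635,122),D(137,403)),('jar lid',S(48,70),D(505,227)),('shoe top',S(383,145),D(240,235)),('housing top',S(345,110),D(287,225))]:
    x,e=tri(a,b); print(n,x.round(4),np.round(e,4))
T=mw['world_to_cam']; s=get_state(); Rt=R.from_quat(s['eef_rot']).as_matrix()
c=-T[:3,:3].T@T[:3,3]
print('cam in tool',Rt.T@(c-s['tool_pos']),'\n',(Rt.T@T[:3,:3].T).round(3))
E
```

```text
red top [ 0.5883 -0.313   0.0335] [0.0014 0.0014]
green top [ 0.4344 -0.3523  0.0356] [0.0012 0.0012]
black top [ 0.5117 -0.3349  0.0352] [0.0006 0.0006]
bigred [ 0.7022 -0.2572  0.0393] [0.0007 0.0007]
upper +y in [ 0.5978 -0.0717  0.1105] [0.0022 0.0022]
upper -y in [ 0.6635 -0.0545  0.1075] [0.001 0.001]
nar120 -y [0.6257 0.0496 0.0857] [0.0015 0.0015]
bay90 -y outer? [0.6427 0.0245 0.092 ] [0.0015 0.0015]
plate TL(+y) [0.5327 0.1878 0.0719] [0.0003 0.0003]
plate TR [0.5682 0.201  0.0734] [0.0005 0.0005]
jar lid [ 0.4284 -0.0059  0.066 ] [0.0003 0.0003]
shoe top [0.5565 0.0846 0.0944] [0.0018 0.0018]
housing top [0.5345 0.077  0.0998] [0.0003 0.0003]
cam in tool [ 0.00036651 -0.08479497 -0.12738146] 
 [[ 1.    -0.001  0.001]
 [-0.001 -0.946 -0.324]
 [ 0.001  0.324 -0.946]]
```

```bash
cat >> h.py <<'E'
def delta(pos,Rt):
    s=get_state(); R0=R.from_quat(s['eef_rot'])
    d=R0.inv().apply(np.asarray(pos)-s['tool_pos'])/0.3
    w=(R0.inv()*Rt).as_rotvec()/np.pi
    print('shift',d.round(4),'turn',w.round(4))
def down(yaw): # tool z down, tool x at yaw deg
    return R.from_euler('z',yaw,degrees=True)*R.from_euler('x',180,degrees=True)
E
python3 - <<'E'
from h import *
delta([.52,.05,.28],down(-72.7))
E
```

```text
shift [-1.52    1.6479 -0.074 ] turn [6.000e-04 1.000e-04 8.298e-01]
```

Call:
play_rows([
  [[-1, -0.15, 0.16, -0.01, 0, 0, 0.06], [-1, -0.3, 0.32, -0.02, 0, 0, 0.12], [-1, -0.45, 0.48, -0.03, 0, 0, 0.18], [-1, -0.6, 0.65, -0.03, 0, 0, 0.24], [-1, -0.7, 0.78, -0.04, 0, 0, 0.29]],
])

```text
clock: 0.78
tool_pos: [0.3224, 0.3497, 0.2693]
eef_rot: [0.978, 0.209, -0.0, 0.001]
contact_force: [1.3, 1.1, -0.0]
opening: 1.001
```

```bash
python3 - <<'E'
from h import *
delta([.52,.05,.28],down(-72.7)); print(get_state()['q'])
E
```

```text
shift [ 0.1918  1.1811 -0.0342] turn [ 5.000e-04 -1.000e-04  5.382e-01]
[-0.94623277  0.4799749   0.03446583  1.99397766 -0.0245469   0.66942839
 -0.47444211]
```

Call:
play_rows([
  [[-1, 0.04, 0.2, -0.01, 0, 0, 0.06], [-1, 0.08, 0.4, -0.02, 0, 0, 0.12], [-1, 0.11, 0.6, -0.02, 0, 0, 0.18], [-1, 0.14, 0.8, -0.03, 0, 0, 0.24], [-1, 0.17, 0.98, -0.03, 0, 0, 0.29]],
])

```text
clock: 1.4
tool_pos: [0.4903, 0.1004, 0.2789]
eef_rot: [0.969, -0.245, 0.0, 0.001]
contact_force: [0.6, -0.2, 0.1]
opening: 0.999
```

```bash
python3 - <<'E'
from h import *
delta([.52,.05,.28],down(-72.7)); print(get_state()['q'])
E
```

```text
shift [ 0.167   0.1008 -0.0035] turn [ 2.000e-04 -4.000e-04  2.462e-01]
[-0.47754086  0.51182048  0.28439711  1.92317951 -0.20434811  0.73448936
 -0.5706985 ]
```

Call:
play_rows([
  [[-1, 0.1, 0.05, 0, 0, 0, 0.06], [-1, 0.167, 0.1, 0, 0, 0, 0.12], [-1, 0.167, 0.1, 0, 0, 0, 0.18], [-1, 0.167, 0.1, 0, 0, 0, 0.246], [-1, 0.167, 0.1, 0, 0, 0, 0.246]],
])

```text
clock: 2.02
tool_pos: [0.5199, 0.0503, 0.2787]
eef_rot: [0.806, -0.592, 0.0, 0.001]
contact_force: [0.4, 0.1, -0.4]
opening: 1.002
```

```bash
python3 - <<'E'
from h import *
im,m=snap('wrist','w1.png'); np.save('w1.npy',m); print(get_state()['tool_pos'],get_state()['q'])
E
```

```text
[0.51993456 0.05038821 0.27870304] [-0.49989229  0.57513272  0.51417955  1.86898898 -0.38102872  0.79646945
 -1.05102933]
```

View pics/w1.png

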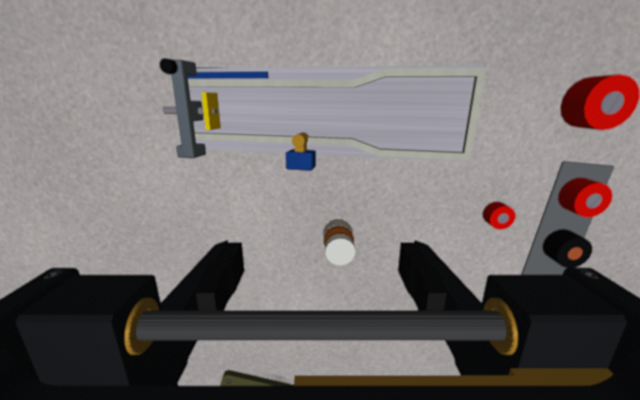

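This view shows the whole chute: the bay's inner corners at about (477,76) and (465,152), the yellow plate at (210,110) and the shoe at (300,142). I will crop it enlarged for exact corners.

```bash
python3 - <<'E'
import cv2
c=cv2.imread('pics/w1.png')
cv2.imwrite('pics/w1a.png',cv2.resize(c[55:175,340:500],None,fx=5,fy=5,interpolation=cv2.INTER_CUBIC))
cv2.imwrite('pics/w1b.png',cv2.resize(c[55:175,155:315],None,fx=5,fy=5,interpolation=cv2.INTER_CUBIC))
E
```

```text
(no output)
```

View pics/w1a.png

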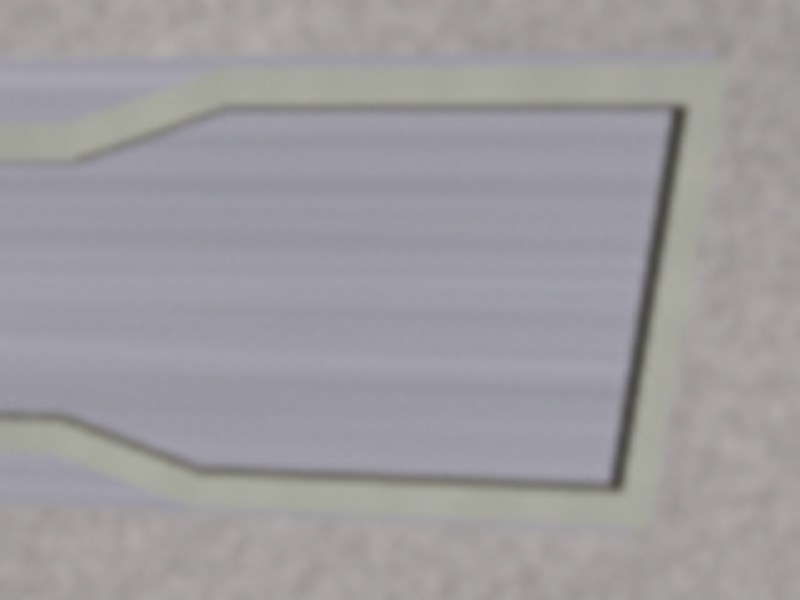

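View pics/w1b.png

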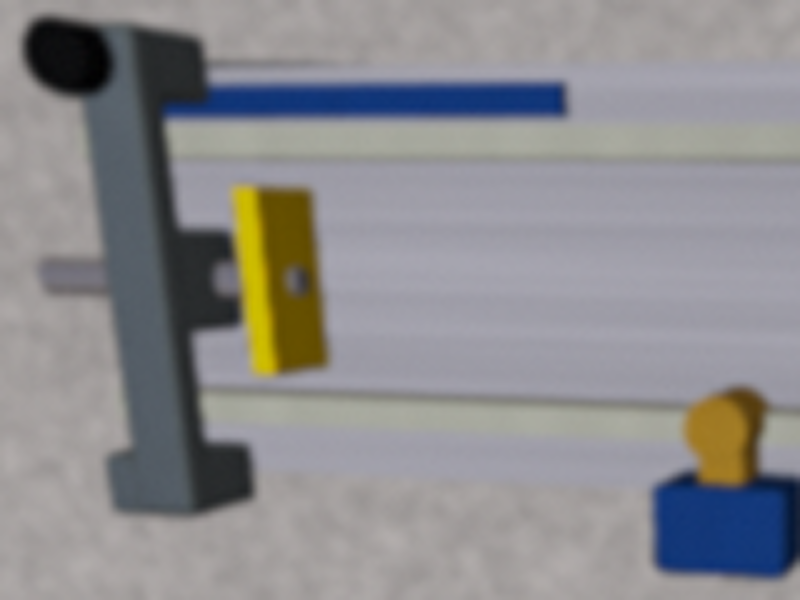

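```bash
cat > chan.py <<'E'
from h import *
from scipy.optimize import least_squares
mw=np.load('w1.npy',allow_pickle=True).item()
ms=vision.camera_model('scene'); md=vision.camera_model('side')
W=lambda x,y:(mw,(340+x/5-.4,55+y/5-.4)); W2=lambda x,y:(mw,(155+x/5-.4,55+y/5-.4))
S=lambda x,y:(ms,(310+x/5-.4,145+y/5-.4)); D=lambda x,y:(md,(230+x/3.5-.36,165+y/3.5-.36))
P=[((6,-36,10),W(685,106)),((6,36,10),W(622,489)),((90,-36,10),W(226,104)),((90,36,10),W(196,470)),((120,-26,10),W(80,158)),((120,26,10),W(66,417))]
Q=[((6,36,10),S(75,303)),((6,-36,10),S(205,423)),((120,-26,10),S(400,300)),((6,36,10),D(266,62)),((6,-36,10),D(160,60)),((120,-26,10),D(153,187))]
def frame(v):
    psi,x,y,z=v[:4]
    return R.from_euler('z',psi)*R.from_euler('y',12,degrees=True),np.array([x,y,z])
def res(v,pts):
    Rc,o=frame(v); return np.concatenate([proj(m,Rc.apply(np.array(p)/1000)+o)-uv for p,(m,uv) in pts])
def fit(pts): return least_squares(res,[np.radians(107),.63,-.065,.1],args=(pts,))
E
python3 - <<'E'
from chan import *
for pts in (P,Q,P+Q):
    f=fit(pts); print(np.degrees(f.x[0]).round(2),f.x[1:].round(4),f.fun.round(1))
np.save('chan.npy',f.x)
f=fit(P);Rc,o=frame(f.x)
# plate: uphill face corners and shoe via plane z; in channel
def onch(mu,z):
    c,d=ray(*mu); c=Rc.inv().apply(c-o);d=Rc.inv().apply(d); return (c+d*(z-c[2])/d[2])*1000
for n,mu,z in [('plate top -y up',W2(310,190),.027),('plate top -y dn',W2(235,188),.027),('plate top +y',W2(255,372),.027),('plate bot',W2(326,362),.003),('shoe',W2(737,430),.026),('shoe top c',W2(717,430),.026),('bridge top -y up',W2(200,40),.043)]: print(n,onch(mu,z).round(1))
for p in [(330,26,10),(330,-26,10),(200,26,10),(200,-26,10)]: print(p,proj(mw,Rc.apply(np.array(p)/1000)+o).round(1))
E
```

```text
106.58 [ 0.6317 -0.0762  0.101 ] [ 0.2 -0.  -0.4 -0.1  0.7  0.4  0.9 -0.2 -0.9  0.1 -0.6 -0.2]
105.57 [ 0.6319 -0.0712  0.1008] [-0.4  0.5  0.2 -0.8 -0.3  0.2  1.1 -0.1 -1.  -0.5 -0.6  0.7]
106.67 [ 0.6321 -0.0752  0.1015] [-0.3 -0.9 -0.8 -0.7 -0.  -0.4  0.3 -0.7 -1.6 -0.5 -1.2 -0.6 -2.7  1.1
 -1.5 -0.5 -2.7 -0.2  1.6 -1.4 -0.3 -1.5  1.2 -0.5]
plate top -y up [266.  -18.1  27. ]
plate top -y dn [283.8 -18.3  27. ]
plate top +y [283.9  20.7  27. ]
plate bot [280.1  20.4   3. ]
shoe [171.8  29.1  26. ]
shoe top c [176.2  29.3  26. ]
bridge top -y up [277.7 -45.8  43. ]
(330, 26, 10) [179.8 130.9]
(330, -26, 10) [173.5  85.1]
(200, 26, 10) [281.7 135. ]
(200, -26, 10) [280.3  85.8]
```

```bash
python3 - <<'E'
from chan import *
for pts in (P,P+Q):
  f=fit(pts);Rc,o=frame(f.x)
  def onch(mu,z):
    c,d=ray(*mu); c=Rc.inv().apply(c-o);d=Rc.inv().apply(d); return (c+d*(z-c[2])/d[2])*1000
  for n,mu,z in [('plate top -y up',W2(258,188),.027),('plate top +y up',W2(277,374),.027),('bot -y',W2(312,190),.003),('plate bot +y',W2(326,362),.003),('pin',W2(300,280),.015),('bridge up -y',W2(157,110),.043),('br bot +y',W2(252,495),.005)]: print(n,onch(mu,z).round(1))
E
```

```text
plate top -y up [278.3 -18.3  27. ]
plate top +y up [278.5  21.   27. ]
bot -y [279.6 -18.5   3. ]
plate bot +y [280.1  20.4   3. ]
pin [277.7   1.1  15. ]
bridge up -y [289.3 -32.8  43. ]
br bot +y [302.6  53.2   5. ]
plate top -y up [277.1 -18.   27. ]
plate top +y up [277.3  21.2  27. ]
bot -y [278.4 -18.1   3. ]
plate bot +y [279.   20.6   3. ]
pin [276.5   1.4  15. ]
bridge up -y [288.  -32.5  43. ]
br bot +y [301.6  53.4   5. ]
```

```bash
python3 - <<'E'
from chan import *
im=cv2.imread('pics/w1.png')
cv2.imwrite('pics/w1c.png',cv2.resize(im[60:290,480:640],None,fx=4,fy=2.6*1,interpolation=cv2.INTER_CUBIC))
cv2.imwrite('pics/w1c.png',cv2.resize(im[150:290,510:640],None,fx=4,fy=4,interpolation=cv2.INTER_CUBIC))
E
```

```text
(no output)
```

View pics/w1c.png

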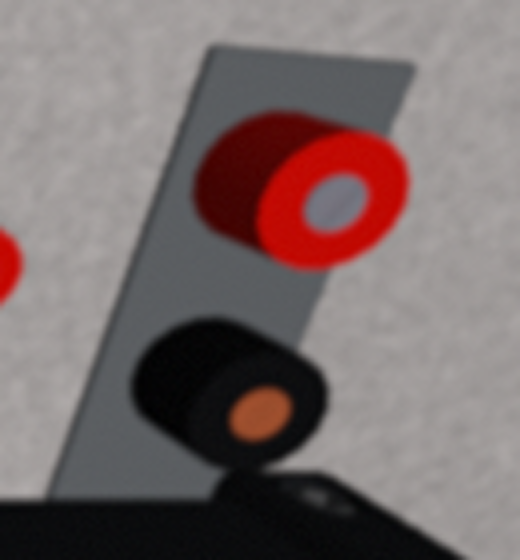

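```bash
python3 - <<'E'
from chan import *
U=lambda x,y:(510+x/4-.4,150+y/4-.4)
a=onz(mw,U(337,203),.034);b=onz(mw,U(261,413),.034);print(a,b,np.linalg.norm(a-b),np.degrees(np.arctan2(*(a-b)[1::-1])))
# diameter: ends of top ellipse along its major axis
e1=onz(mw,U(262,240),.034);e2=onz(mw,U(403,160),.034);print(np.linalg.norm(e1-e2),(e1+e2)/2)
p=np.array([.585,-.316,.14]);delta(p,down(-76)); print(get_state()['q'])
E
```

```text
[ 0.5872593  -0.31595937  0.034     ] [ 0.50993577 -0.33686699  0.034     ] 0.08010028505882155 15.130479496792637
0.048435277291004816 [ 0.58750627 -0.31370771  0.034     ]
shift [1.2295 0.158  0.4644] turn [ 0.0003 -0.0005  0.0189]
[-0.49989229  0.57513272  0.51417955  1.86898898 -0.38102872  0.79646945
 -1.05102933]
```

Two views agree on the red mount: (0.587,-0.316) by wrist and (0.588,-0.313) by triangulation. The spacing to the black mount is 80.1 mm and the diameter about 49 mm, so it is the right one. I now go above it.

Call:
play_rows([
  [[-1, 0.2, 0.03, 0, 0, 0, 0.01], [-1, 0.4, 0.06, 0, 0, 0, 0.014], [-1, 0.6, 0.09, 0.05, 0, 0, 0.014], [-1, 0.8, 0.12, 0.15, 0, 0, 0.014], [-1, 0.98, 0.15, 0.25, 0, 0, 0.014]],
])

```text
clock: 2.7
tool_pos: [0.5649, -0.2409, 0.2061]
eef_rot: [0.794, -0.608, 0.001, 0.0]
contact_force: [0.2, 0.4, -0.5]
opening: 1.001
```

```bash
python3 - <<'E'
from h import *
delta([.587,-.316,.14],down(-75.3)); print(get_state()['q'])
E
```

```text
shift [ 0.2604 -0.0059  0.2207] turn [-0.0002 -0.0005  0.0021]
[ 0.10031947  0.77437229  0.4175649   1.67188961 -0.41284927  0.78233658
 -0.59942742]
```

Call:
play_rows([
  [[-1, 0.15, -0.003, 0.1, 0, 0, 0.002], [-1, 0.26, -0.006, 0.2, 0, 0, 0.002], [-1, 0.26, -0.006, 0.22, 0, 0, 0.002], [-1, 0.26, -0.006, 0.22, 0, 0, 0.002]],
])

```text
clock: 3.2
tool_pos: [0.5868, -0.3146, 0.1398]
eef_rot: [0.792, -0.61, -0.0, -0.0]
contact_force: [1.5, 0.2, 0.6]
opening: 1.001
```

```bash
python3 - <<'E'
from h import *
im,m=snap('wrist','w2.png'); s=get_state(); print(s['tool_pos'],s['contact_force'])
for z in (.034,): print(proj(m,[.587,-.316,z]))
np.save('w2.npy',m)
E
```

```text
[ 0.5874188  -0.31437075  0.14062844] [-0.15743281 -0.19519174 -0.28361867]
[322.57887645 204.33664648]
```

View pics/w2.png

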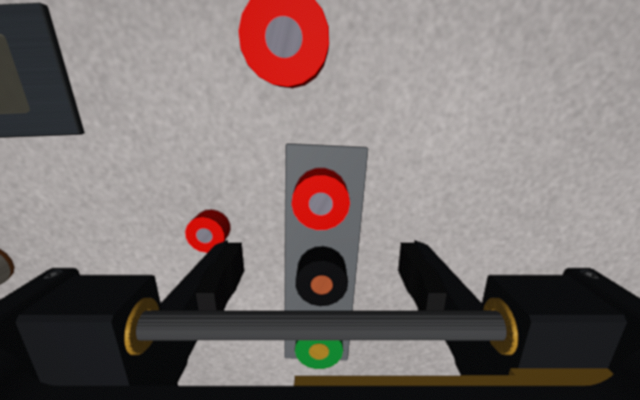

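Call:
play_rows([
  [[-1, 0.003, 0, 0.17, 0, 0, 0], [-1, 0.003, 0, 0.3, 0, 0, 0], [-1, 0.003, 0, 0.367, 0, 0, 0], [-1, 0.003, 0, 0.367, 0, 0, 0], [0.2, 0.003, 0, 0.367, 0, 0, 0]],
], force=20)

```text
clock: 3.88
tool_pos: [0.589, -0.3158, 0.0324]
eef_rot: [0.793, -0.61, 0.002, -0.001]
contact_force: [-1.0, 0.1, 0.1]
opening: 0.912
```

Call:
play_rows([
  [[1, 0, 0, 0, 0, 0, 0], [1, 0, 0, 0, 0, 0, 0], [1, 0, 0, 0, 0, 0, 0], [1, 0, 0, 0, 0, 0, 0]],
], force=20)

```text
clock: 4.38
tool_pos: [0.5892, -0.3157, 0.0329]
eef_rot: [0.793, -0.61, 0.002, -0.001]
contact_force: [-0.7, 1.8, 4.2]
opening: 0.561
```

```bash
python3 - <<'E'
from h import *
s=get_state(); print(s['tool_pos'],s['contact_force'],s['opening']*88)
im,m=snap('wrist','w3.png')
E
```

```text
[ 0.5891911  -0.31574918  0.03287973] [-0.70307427  1.79538294  4.17547819] 49.339521599354555
```

View pics/w3.png

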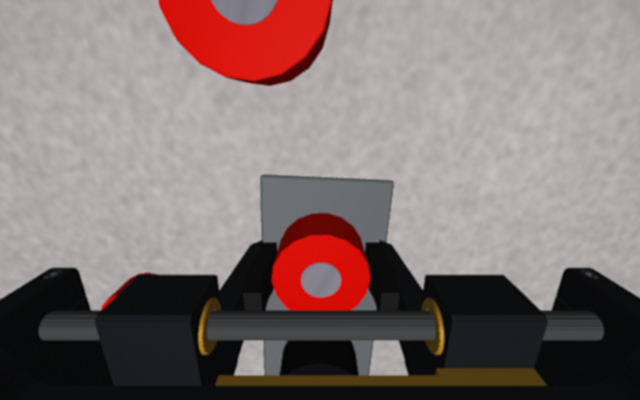

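```bash
cat >> h.py <<'E'
def chR():
    Rc=R.from_euler('z',106.6,degrees=True)*R.from_euler('y',12,degrees=True)
    return Rc,np.array([.6318,-.0760,.1010])
def chT():
    Rc,o=chR(); return Rc*R.from_matrix(np.diag([-1.,1,-1]))
def chpos(p): Rc,o=chR(); return Rc.apply(np.array(p)/1000)+o
def inch(p): Rc,o=chR(); return Rc.inv().apply(np.array(p)-o)*1000
E
python3 - <<'E'
from h import *
print(chpos((60,0,89)))
delta(chpos((60,0,89)),chT())
E
```

```text
[ 0.60974686 -0.00202421  0.17558044]
shift [-0.9917 -0.3369 -0.477 ] turn [-0.0003  0.0658 -0.0096]
```

Call:
play_rows([
  [[1, 0, 0, -0.1, 0, 0, 0], [1, 0, 0, -0.25, 0, 0, 0], [1, 0, 0, -0.4, 0, 0, 0], [1, 0, 0, -0.5, 0, 0, 0], [1, 0, 0, -0.5, 0, 0, 0]],
])

```text
clock: 5.05
tool_pos: [0.5896, -0.3166, 0.1851]
eef_rot: [0.793, -0.61, 0.005, -0.001]
contact_force: [-0.5, -0.8, -1.3]
opening: 0.56
```

```bash
python3 - <<'E'
from h import *
s=get_state(); print(s['tool_pos'],s['contact_force'],s['opening']*88)
delta(chpos((60,0,89)),chT())
im,m=snap('wrist','w4.png')
E
```

```text
[ 0.58960203 -0.3165792   0.18510884] [-0.51533342 -0.77711611 -1.34940102] 49.319730217682775
shift [-0.9963 -0.3341  0.0279] turn [-0.0013  0.0646 -0.0097]
```

View pics/w4.png

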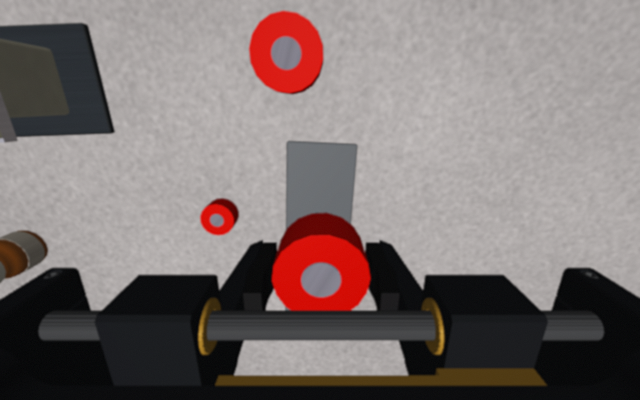

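Call:
play_rows([
  [[1, -0.17, -0.06, -0.03, 0, 0, 0], [1, -0.35, -0.12, -0.05, 0, 0.02, -0.003], [1, -0.53, -0.18, -0.05, 0, 0.04, -0.006], [1, -0.72, -0.24, -0.03, 0, 0.06, -0.009], [1, -0.9, -0.3, 0, 0, 0.065, -0.01]],
])

```text
clock: 5.72
tool_pos: [0.6048, -0.0279, 0.1803]
eef_rot: [0.799, -0.593, 0.082, 0.062]
contact_force: [0.5, 0.1, -0.7]
opening: 0.562
```

```bash
python3 - <<'E'
from h import *
s=get_state(); print(s['tool_pos'],s['contact_force'],s['opening']*88)
delta(chpos((60,0,89)),chT())
E
```

```text
[ 0.60478795 -0.02789165  0.180257  ] [ 0.48825698  0.07177115 -0.72019119] 49.48113864393336
shift [-0.0793 -0.0408 -0.0008] turn [0.0003 0.0008 0.0013]
```

Call:
play_rows([
  [[1, -0.079, -0.041, 0, 0, 0.001, 0.001], [1, -0.079, -0.041, 0, 0, 0.001, 0.001], [1, -0.079, -0.041, 0, 0, 0.001, 0.001], [1, -0.079, -0.041, 0.07, 0, 0.001, 0.001], [1, -0.079, -0.041, 0.07, 0, 0.001, 0.001]],
])

```text
clock: 6.35
tool_pos: [0.6097, -0.0091, 0.154]
eef_rot: [0.796, -0.596, 0.083, 0.065]
contact_force: [0.3, -0.5, -0.6]
opening: 0.56
```

```bash
python3 - <<'E'
from h import *
s=get_state(); print(inch(s['tool_pos']),s['contact_force'],s['opening']*88)
delta(chpos((60,0,35)),chT())
im,m=snap('side','s5.png');im2,m=snap('scene','s5b.png')
a=cv2.resize(im[150:320,220:340],None,fx=3.3,fy=3.3,interpolation=cv2.INTER_CUBIC);b=cv2.resize(im2[120:250,300:470],None,fx=2.35,fy=2.35,interpolation=cv2.INTER_CUBIC)
h=np.zeros((600,800,3),np.uint8);h[:a.shape[0],:a.shape[1]]=a;h[:b.shape[0],a.shape[1]:a.shape[1]+b.shape[1]]=b
cv2.imwrite('pics/s5c.png',h[...,::-1])
E
```

```text
[57.87660904  2.07441516 66.45757138] [ 0.25014343 -0.52809954 -0.64198747] 49.24264069721875
shift [-0.0072 -0.0074  0.1048] turn [ 0.0016 -0.0003 -0.0008]
```

View pics/s5c.png

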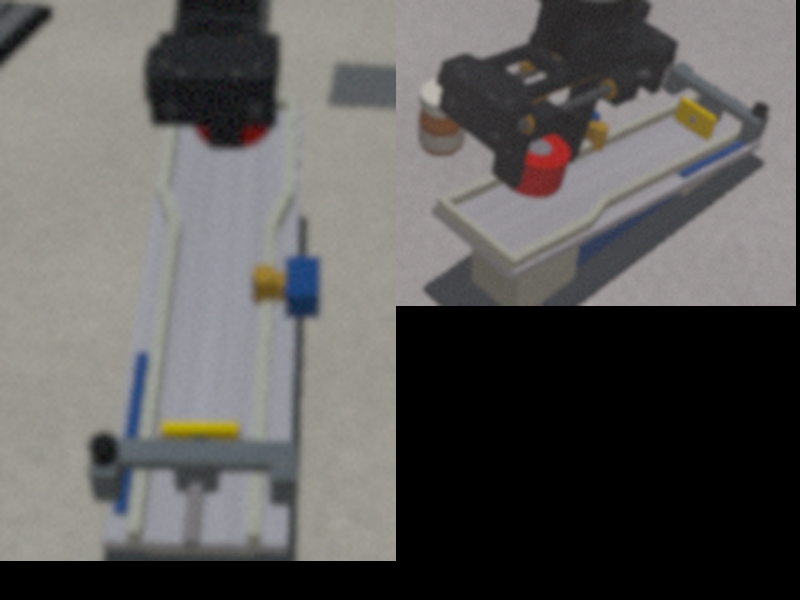

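The side and scene pictures show the mount held over the bay, centred between the walls. I descend towards contact.

Call:
play_rows([
  [[1, -0.007, -0.007, 0.05, 0.001, 0, 0], [1, -0.007, -0.007, 0.1, 0.001, 0, 0], [1, -0.007, -0.007, 0.11, 0.001, 0, 0], [1, -0.007, -0.007, 0.11, 0.001, 0, 0]],
])

```text
clock: 6.95
tool_pos: [0.6141, -0.0123, 0.1221]
eef_rot: [0.797, -0.595, 0.085, 0.063]
contact_force: [-0.9, 0.5, -0.6]
opening: 0.563
```

```bash
python3 - <<'E'
from h import *
s=get_state(); print(inch(s['tool_pos']),chR()[0].inv().apply(s['contact_force']),s['moment'])
delta(chpos((60,0,29)),chT())
E
```

```text
[60.23517651 -1.20681479 34.38386701] [ 0.84754591  0.66800378 -0.39716947] [ 0.17906087  0.20866402 -0.01557269]
shift [0.0008 0.004  0.0179] turn [-0.0002 -0.0004 -0.0005]
```

Call:
play_rows([
  [[1, 0, 0.003, 0.006, 0, 0, 0], [1, 0, 0.003, 0.011, 0, 0, 0], [1, 0, 0.003, 0.013, 0, 0, 0]],
])

```text
clock: 7.32
tool_pos: [0.6135, -0.0131, 0.1201]
eef_rot: [0.797, -0.595, 0.085, 0.062]
contact_force: [-6.1, 3.4, 16.0]
opening: 0.56
```

```bash
python3 - <<'E'
from h import *
s=get_state(); print(inch(s['tool_pos']),chR()[0].inv().apply(s['contact_force']),s['moment'])
E
```

```text
[60.10813863 -0.41065759 32.29322867] [ 1.5834111   4.87014194 16.67072396] [ 0.16667353  1.08986855 -0.15126712]
```

Call:
play_rows([
  [[1, 0, 0, -0.002, 0, 0, 0], [0.2, 0, 0, -0.002, 0, 0, 0], [-0.3, 0, 0, -0.002, 0, 0, 0], [-0.45, 0, 0, -0.002, 0, 0, 0], [-0.45, 0, 0, -0.002, 0, 0, 0]],
])

```text
clock: 7.95
tool_pos: [0.6134, -0.0131, 0.1206]
eef_rot: [0.797, -0.595, 0.085, 0.062]
contact_force: [-0.2, -0.9, -0.0]
opening: 0.722
```

```bash
python3 - <<'E'
from h import *
s=get_state(); print(inch(s['tool_pos']),chR()[0].inv().apply(s['contact_force']),s['opening']*88)
im,m=snap('wrist','w6.png')
E
```

```text
[60.06198698 -0.38781923 32.77918034] [-0.79073563  0.49043893 -0.1867332 ] 63.49294290628143
```

View pics/w6.png

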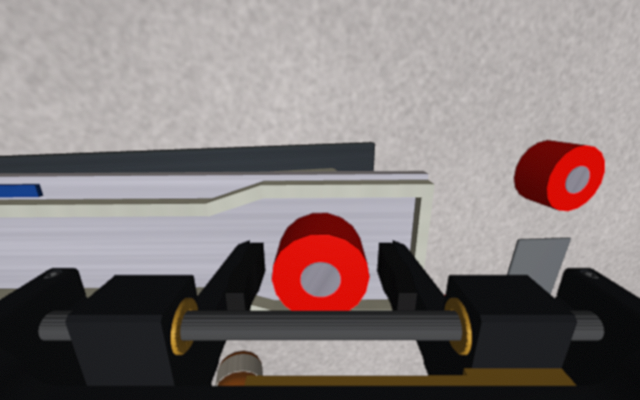

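The fingers are clear of the mount at 63.5 mm opening and the force is near zero. I rise straight up, then check that the mount is flat.

Call:
play_rows([
  [[-0.45, 0, 0, 0, 0, 0, 0], [-0.45, 0, 0, -0.07, 0, 0, 0], [-0.45, 0, 0, -0.2, 0, 0, 0], [-0.45, 0, 0, -0.3, 0, 0, 0], [1, 0, 0, -0.3, 0, 0, 0]],
])

```text
clock: 8.62
tool_pos: [0.6093, 0.0053, 0.2107]
eef_rot: [0.797, -0.595, 0.086, 0.06]
contact_force: [-0.2, -0.7, 1.0]
opening: 0.634
```

Call:
play_rows([
  [[1, 0.17, 0, 0, 0, 0, 0], [1, 0.17, 0, 0, 0, 0, 0], [1, 0.17, 0, 0, 0, 0, 0], [1, 0.17, 0, 0, 0, 0, 0]],
])

```text
clock: 9.12
tool_pos: [0.6229, -0.0412, 0.2202]
eef_rot: [0.798, -0.594, 0.085, 0.061]
contact_force: [-0.6, 0.5, -0.3]
opening: 0.184
```

```bash
python3 - <<'E'
from h import *
s=get_state(); print(s['tool_pos'],inch(s['tool_pos']),chR()[0].inv().apply(s['contact_force']),s['opening']*88)
im,m=snap('wrist','w7.png'); np.save('w7.npy',m)
im,m=snap('side','s7.png')
cv2.imwrite('pics/s7c.png',cv2.resize(im[160:260,240:340],None,fx=5,fy=5,interpolation=cv2.INTER_CUBIC)[...,::-1])
E
```

```text
[ 0.62289321 -0.04120624  0.22021496] [ 10.31778449  -1.40459831 124.07140396] [ 0.68387195  0.39073252 -0.13232267] 16.150211119263943
```

View pics/w7.png

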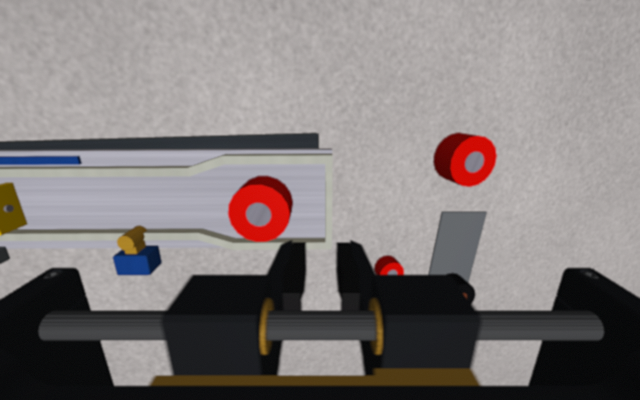

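View pics/s7c.png

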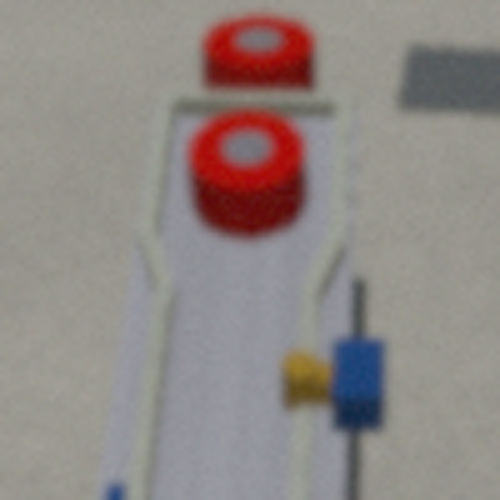

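The mount stands flat in the bay in both views. I refine the chute frame and mount centre from this nearer picture.

```bash
python3 - <<'E'
import cv2
c=cv2.imread('pics/w7.png')
cv2.imwrite('pics/w7a.png',cv2.resize(c[140:255,180:340],None,fx=5,fy=5,interpolation=cv2.INTER_CUBIC))
E
```

```text
(no output)
```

View pics/w7a.png

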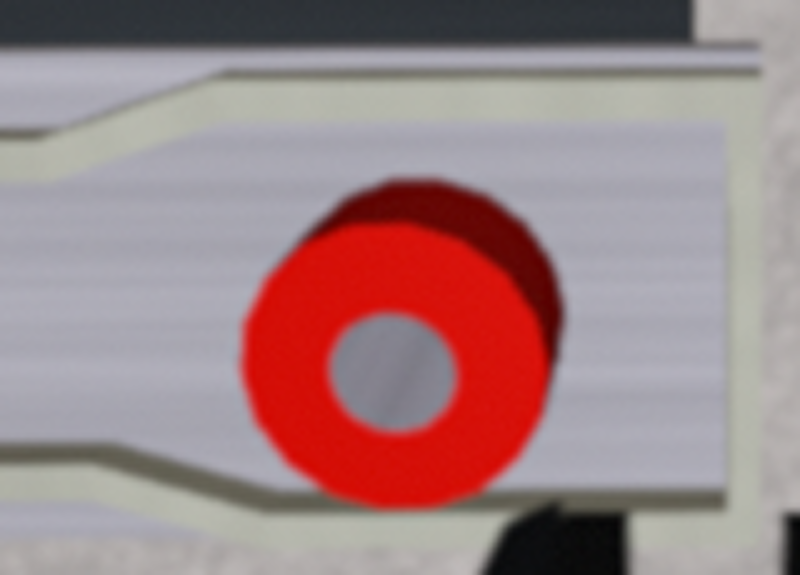

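```bash
python3 - <<'E'
from chan import *
m7=np.load('w7.npy',allow_pickle=True).item()
V=lambda x,y:(m7,(180+x/5-.4,140+y/5-.4))
N=[((6,-36,10),V(727,122)),((6,36,10),V(727,512)),((90,-36,10),V(213,122)),((90,36,10),V(262,512)),((120,-26,10),V(45,181)),((120,26,10),V(100,463)),((6,36,0),V(727,490))]
for pts in (N,P+N,P+N+Q):
    f=fit(pts); print(np.degrees(f.x[0]).round(2),f.x[1:].round(4),np.abs(f.fun).max().round(1))
    Rc,o=frame(f.x)
    c,d=ray(*V(394,373)); c=Rc.inv().apply(c-o);d=Rc.inv().apply(d); print('mount top centre',(c+d*(.03-c[2])/d[2])*1000)
    x,e=tri(V(394,373),(md,(240+247/5-.4,160+149/5-.4))); print('tri',Rc.inv().apply(x-o)*1000,e)
    s=get_state();print('TCP',Rc.inv().apply(s['tool_pos']-o)*1000)
f=fit(P+N);print(f.fun.round(1))
E
```

```text
106.97 [ 0.6312 -0.0748  0.1038] 1.9
mount top centre [59.76778877  0.79741987 30.        ]
tri [59.79974376 -0.45229695 30.92779561] [np.float64(0.0008772052954612771), np.float64(0.0008772052954612612)]
TCP [  9.2999521   -2.08151656 121.35500933]
106.78 [ 0.6314 -0.075   0.1044] 1.9
mount top centre [60.00375915  0.98895202 30.        ]
tri [60.14720415 -0.0741345  30.45785193] [np.float64(0.0008772052954612771), np.float64(0.0008772052954612612)]
TCP [  9.65282217  -1.80408943 120.88621551]
106.82 [ 0.6315 -0.0748  0.1033] 2.7
mount top centre [59.89733526  1.52108877 30.        ]
tri [59.81588788  0.07050317 31.43870892] [np.float64(0.0008772052954612771), np.float64(0.0008772052954612612)]
TCP [  9.32037648  -1.63891232 121.86683244]
[ 0.6 -0.4  0.   0.4 -0.   0.3  0.4  0.5 -1.8  0.3 -1.4  0.5  0.4 -0.6
  0.2 -0.1  1.6 -0.3  0.4  0.2  0.7 -0.2 -1.9  0.   0.1 -0.6]
```

```bash
sed -i "s/106.6,degrees/106.8,degrees/; s/\[.6318,-.0760,.1010\]/[.6314,-.0750,.1044]/" h.py; python3 - <<'E'
from h import *
delta(chpos((12,0.3,60)),chT());delta(chpos((12,0.3,34)),chT())
E
```

```text
shift [-0.0078  0.008   0.2029] turn [-0.0015 -0.0003 -0.0011]
shift [-0.0079  0.0084  0.2895] turn [-0.0015 -0.0003 -0.0011]
```

Call:
play_rows([
  [[1, -0.008, 0.008, 0, -0.0015, 0, -0.001], [1, -0.008, 0.008, 0.1, -0.0015, 0, -0.001], [1, -0.008, 0.008, 0.2, -0.0015, 0, -0.001], [1, -0.008, 0.008, 0.28, -0.0015, 0, -0.001], [1, -0.008, 0.008, 0.285, -0.0015, 0, -0.001]],
], force=20)

```text
clock: 9.85
tool_pos: [0.6244, -0.0564, 0.1349]
eef_rot: [0.798, -0.593, 0.083, 0.064]
contact_force: [-0.9, -0.1, 0.1]
opening: 0.003
```

```bash
cat > st.py <<'E'
from h import *
s=get_state(); print(s['clock'],'ch',inch(s['tool_pos']).round(2),'F',chR()[0].inv().apply(s['contact_force']).round(2),'op',round(s['opening']*88,1))
Rc,o=chR(); e=(R.from_quat(s['eef_rot']).inv()*chT()).as_rotvec(); print('rot err/pi',(e/np.pi).round(4),'M',s['moment'].round(2))
E
python3 st.py; python3 -c "
from h import *
im,m=snap('wrist','w8.png')"
```

```text
9.85 ch [13.04  1.33 33.92] F [0.16 0.84 0.11] op 0.3
rot err/pi [0.0011 0.0001 0.0001] M [ 0.21  0.2  -0.04]
```

View pics/w8.png

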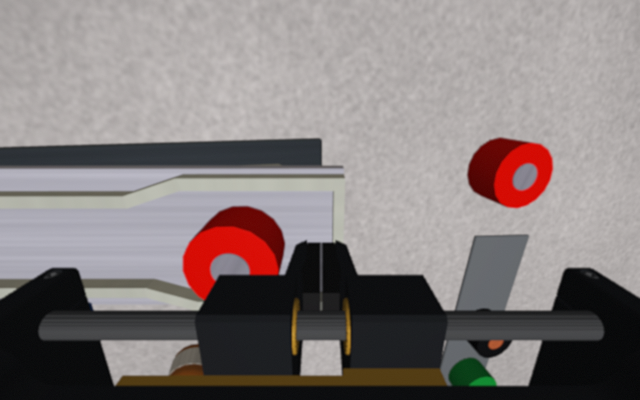

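Call:
play_rows([
  [[1, -0.02, -0.003, 0, 0.001, 0, 0], [1, -0.04, -0.003, 0, 0.001, 0, 0], [1, -0.065, -0.003, 0, 0.001, 0, 0], [1, -0.09, -0.003, 0, 0.001, 0, 0], [1, -0.115, -0.003, 0, 0.001, 0, 0]],
])

```text
clock: 10.52
tool_pos: [0.6162, -0.0232, 0.1287]
eef_rot: [0.799, -0.593, 0.085, 0.062]
contact_force: [1.0, -0.0, 0.2]
opening: 0.006
```

```bash
python3 st.py
```

```text
10.525 ch [47.7  -0.4  35.02] F [-0.35 -0.91  0.16] op 0.5
rot err/pi [-0.0005 -0.0001  0.0001] M [ 0.07  0.2  -0.01]
```

Call:
play_rows([
  [[1, 0.012, 0, 0, 0, 0, 0], [1, 0.012, -0.001, 0.015, 0, 0, 0], [1, 0.012, -0.001, 0.027, 0, 0, 0], [1, 0.012, -0.001, 0.027, 0, 0, 0]],
])

```text
clock: 11.02
tool_pos: [0.6177, -0.0285, 0.1211]
eef_rot: [0.798, -0.593, 0.084, 0.062]
contact_force: [-0.7, 0.8, 0.0]
opening: 0.004
```

```bash
python3 st.py; python3 -c "
from h import *
im,m=snap('scene','s9.png')
cv2.imwrite('pics/s9c.png',cv2.resize(im[130:260,300:470],None,fx=4,fy=4,interpolation=cv2.INTER_CUBIC)[...,::-1])
im,m=snap('wrist','w9.png')"
```

```text
11.025 ch [43.94 -0.33 26.41] F [0.99 0.44 0.25] op 0.3
rot err/pi [-0.0002 -0.     -0.    ] M [ 0.12  0.2  -0.02]
```

View pics/s9c.png

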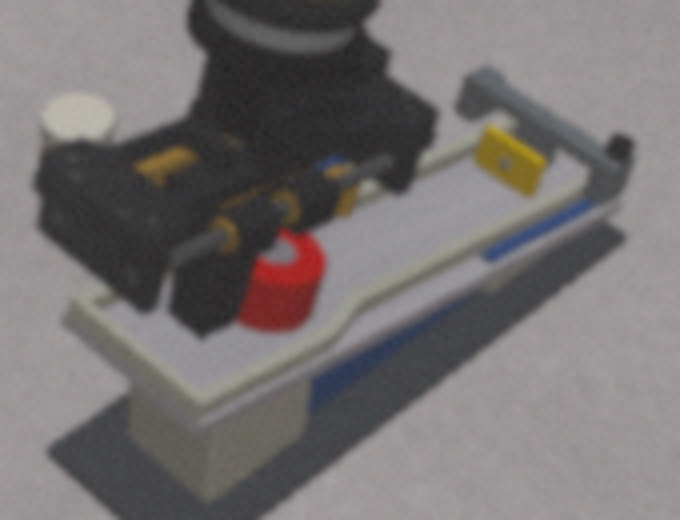

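View pics/w9.png

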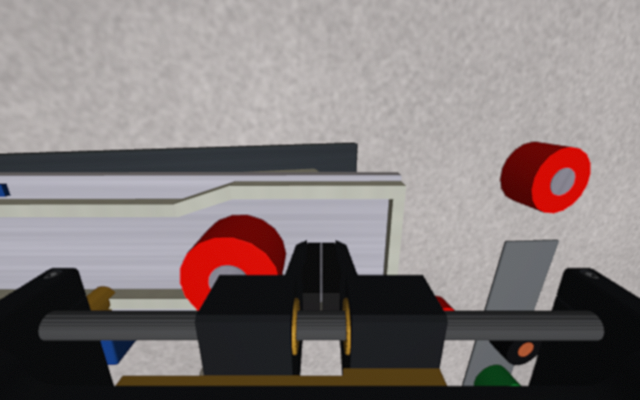

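Call:
play_rows([
  [[1, -0.03, 0, -0.001, 0, 0, 0], [1, -0.07, 0, -0.001, 0, 0, 0], [1, -0.11, 0, -0.001, 0, 0, 0], [1, -0.15, 0, -0.001, 0, 0, 0], [1, -0.185, 0, -0.001, 0, 0, 0]],
])

```text
clock: 11.75
tool_pos: [0.6019, 0.0249, 0.1099]
eef_rot: [0.799, -0.593, 0.084, 0.062]
contact_force: [0.1, 0.5, 0.4]
opening: 0.003
```

```bash
python3 st.py; python3 -c "
from h import *
im,m=snap('wrist','w10.png')"
```

```text
11.75 ch [100.69  -0.66  27.07] F [ 0.38 -0.23  0.53] op 0.3
rot err/pi [-0.0005 -0.      0.0003] M [ 0.07  0.14 -0.  ]
```

View pics/w10.png

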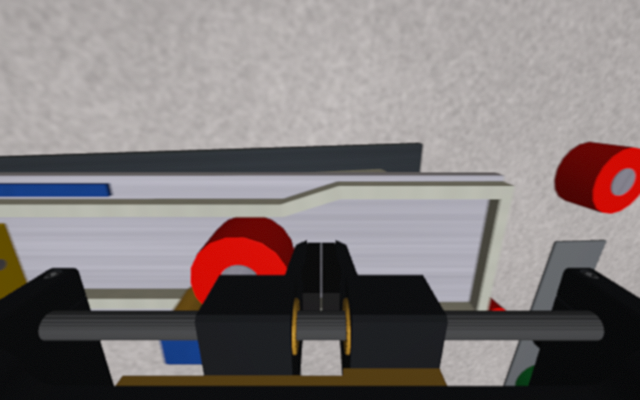

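Call:
play_rows([
  [[1, -0.017, 0.001, 0, 0, 0, 0], [1, -0.034, 0.001, 0, 0, 0, 0], [1, -0.051, 0.001, 0, 0, 0, 0], [1, -0.068, 0.001, 0, 0, 0, 0], [1, -0.085, 0.001, 0, 0, 0, 0]],
])

```text
clock: 12.42
tool_pos: [0.5951, 0.0491, 0.1049]
eef_rot: [0.799, -0.592, 0.085, 0.061]
contact_force: [2.5, -4.8, 2.6]
opening: 0.004
```

```bash
python3 st.py
```

```text
12.425 ch [126.42  -1.09  27.4 ] F [-5.7  -0.99  1.48] op 0.4
rot err/pi [-0.001  -0.0003  0.0004] M [-0.72 -0.26  0.05]
```

Call:
play_rows([
  [[1, -0.017, 0, 0, 0, 0, 0], [1, -0.034, 0, 0, 0, 0, 0], [1, -0.051, 0, 0, 0, 0, 0], [1, -0.068, 0, 0, 0, 0, 0], [1, -0.085, 0, 0, 0, 0, 0]],
])

```text
clock: 13.05
tool_pos: [0.5871, 0.0751, 0.0988]
eef_rot: [0.799, -0.592, 0.084, 0.061]
contact_force: [-1.1, 0.5, -0.3]
opening: 0.006
```

```bash
python3 st.py; python3 -c "
from h import *
im,m=snap('wrist','w11.png')
im,m=snap('side','s11.png')
cv2.imwrite('pics/s11c.png',cv2.resize(im[160:330,220:350],None,fx=3.5,fy=3.5,interpolation=cv2.INTER_CUBIC)[...,::-1])"
```

```text
13.05 ch [154.22  -0.98  27.03] F [ 0.83  0.96 -0.12] op 0.5
rot err/pi [-0.0008  0.0005  0.0008] M [ 0.11  0.26 -0.03]
```

View pics/w11.png

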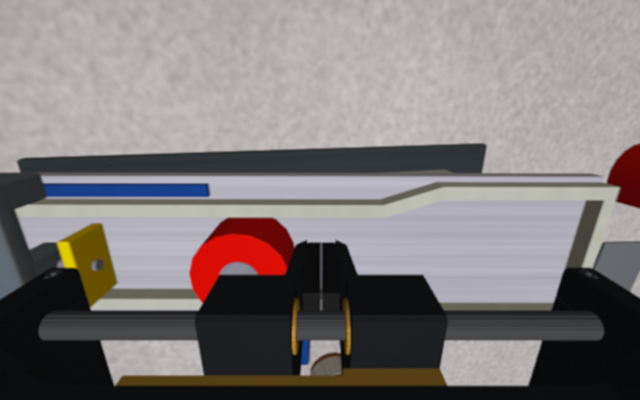

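View pics/s11c.png

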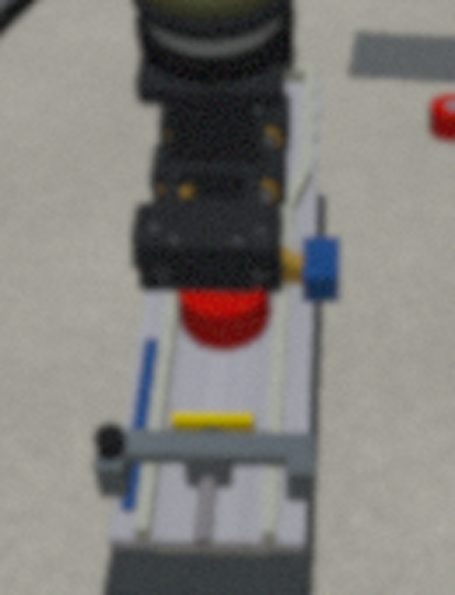

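Past the shoe (5.7 N felt) with the mount still flat. Before feeling for the stop I check the sensor noise and run up to about 190.

Call:
play_rows([
  [[1, -0.02, 0.003, 0, 0, 0, 0], [1, -0.045, 0.003, 0, 0, 0, 0], [1, -0.07, 0.003, 0, 0, 0, 0], [1, -0.095, 0.003, 0, 0, 0, 0], [1, -0.105, 0.003, 0, 0, 0, 0]],
])

```text
clock: 13.78
tool_pos: [0.5771, 0.1058, 0.092]
eef_rot: [0.8, -0.591, 0.084, 0.061]
contact_force: [-0.5, -0.4, -1.0]
opening: 0.006
```

```bash
python3 st.py; python3 -c "
from h import *
for i in range(10):
    vision.snapshot('wrist') if i<9 else snap('wrist','w12.png'); s=get_state(); print(s['clock'],inch(s['tool_pos']).round(2),chR()[0].inv().apply(s['contact_force']).round(2))
"
```

```text
13.775 ch [187.26  -0.27  27.08] F [-0.03  0.56 -1.07] op 0.5
rot err/pi [-0.0009  0.0007  0.0016] M [0.11 0.19 0.02]
13.825 [187.45  -0.28  27.06] [ 0.29  0.36 -0.74]
13.875 [186.94  -0.25  27.1 ] [-0.55  0.35 -0.21]
13.925 [186.48  -0.25  27.13] [-0.38  0.27  0.32]
13.975 [186.1   -0.25  27.12] [ 0.26 -0.07 -0.39]
14.025 [186.    -0.26  27.15] [-0.72  0.06  0.17]
14.075 [185.93  -0.24  27.14] [-0.48  0.67 -0.17]
14.125 [185.95  -0.25  27.13] [-0.33 -0.14 -0.2 ]
14.175 [186.    -0.26  27.12] [0.02 0.13 0.02]
14.225 [186.06  -0.27  27.14] [-0.18 -0.02 -0.06]
14.275 [186.11  -0.25  27.1 ] [-0.13  0.92  0.75]
```

View pics/w12.png

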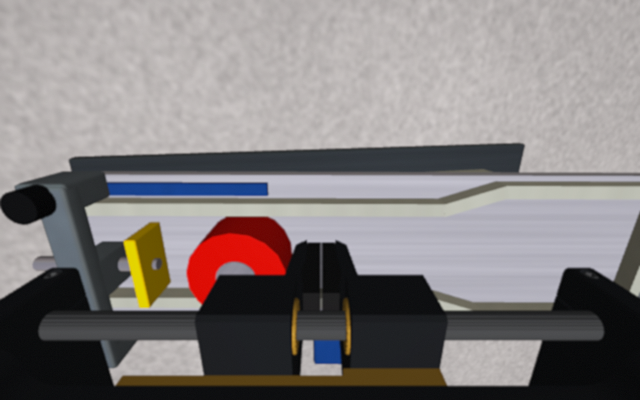

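Call:
play_rows([
  [[1, -0.01, 0, 0, 0, 0, 0], [1, -0.02, 0, 0, 0, 0, 0], [1, -0.03, 0, 0, 0, 0, 0], [1, -0.04, 0, 0, 0, 0, 0], [1, -0.045, 0, 0, 0, 0, 0]],
])

```text
clock: 14.9
tool_pos: [0.5734, 0.1177, 0.0894]
eef_rot: [0.8, -0.591, 0.084, 0.061]
contact_force: [-0.1, -0.5, -0.7]
opening: 0.003
```

```bash
python3 st.py; python3 -c "
from h import *
im,m=snap('wrist','w13.png')"
```

```text
14.9 ch [199.98  -0.21  27.12] F [-0.3   0.22 -0.73] op 0.3
rot err/pi [-0.0009  0.0006  0.0013] M [ 0.07  0.22 -0.03]
```

View pics/w13.png

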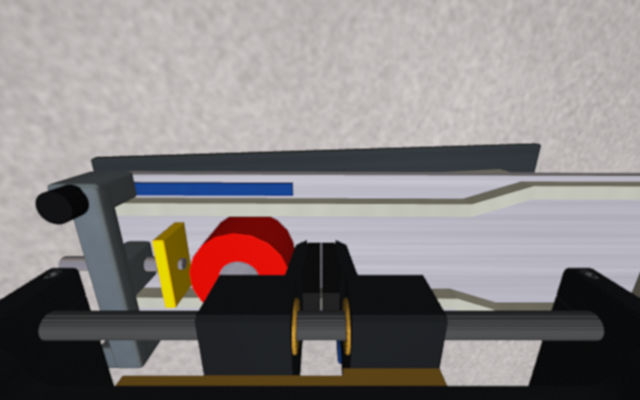

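Call:
play_rows([
  [[1, -0.003, 0, 0, 0, 0, 0], [1, -0.006, 0, 0, 0, 0, 0], [1, -0.009, 0, 0, 0, 0, 0], [1, -0.012, 0, 0, 0, 0, 0], [1, -0.014, 0, 0, 0, 0, 0]],
])

```text
clock: 15.58
tool_pos: [0.5722, 0.1219, 0.0884]
eef_rot: [0.8, -0.591, 0.084, 0.061]
contact_force: [0.3, 0.3, 0.5]
opening: 0.008
```

```bash
python3 st.py
```

```text
15.575 ch [204.39  -0.21  27.12] F [ 0.12 -0.34  0.57] op 0.7
rot err/pi [-0.0009  0.0006  0.0013] M [0.13 0.16 0.01]
```

Now finer steps, 0.6 mm per row.

Call:
play_rows([
  [[1, -0.002, 0, 0, 0, 0, 0], [1, -0.004, 0, 0, 0, 0, 0], [1, -0.006, 0, 0, 0, 0, 0], [1, -0.008, 0, 0, 0, 0, 0]],
])

```text
clock: 16.08
tool_pos: [0.5715, 0.1241, 0.0879]
eef_rot: [0.8, -0.591, 0.084, 0.061]
contact_force: [1.6, -1.5, 0.6]
opening: 0.008
```

```bash
python3 st.py
```

```text
16.075 ch [ 2.0681e+02 -1.9000e-01  2.7140e+01] F [-1.93 -1.07  0.22] op 0.7
rot err/pi [-0.0009  0.0006  0.0013] M [ 0.13  0.21 -0.05]
```

Call:
play_rows([
  [[1, -0.002, 0, 0, 0, 0, 0], [1, -0.003, 0, 0, 0, 0, 0]],
])

```text
clock: 16.32
tool_pos: [0.5712, 0.125, 0.0877]
eef_rot: [0.8, -0.591, 0.084, 0.061]
contact_force: [0.2, 0.2, 0.2]
opening: 0.007
```

```bash
python3 st.py; python3 -c "
from h import *
im,m=snap('wrist','w14.png')
cv2.imwrite('pics/w14c.png',cv2.resize(im[200:320,120:320],None,fx=4,fy=4,interpolation=cv2.INTER_CUBIC)[...,::-1])"; python3 st.py
```

```text
16.325 ch [ 2.0777e+02 -1.7000e-01  2.7130e+01] F [ 0.08 -0.28  0.2 ] op 0.6
rot err/pi [-0.0009  0.0006  0.0013] M [ 0.11  0.18 -0.01]
16.375 ch [207.8   -0.21  27.15] F [ 0.22  0.8  -0.94] op 0.2
rot err/pi [-0.0009  0.0006  0.0013] M [ 0.14  0.21 -0.04]
```

View pics/w14c.png

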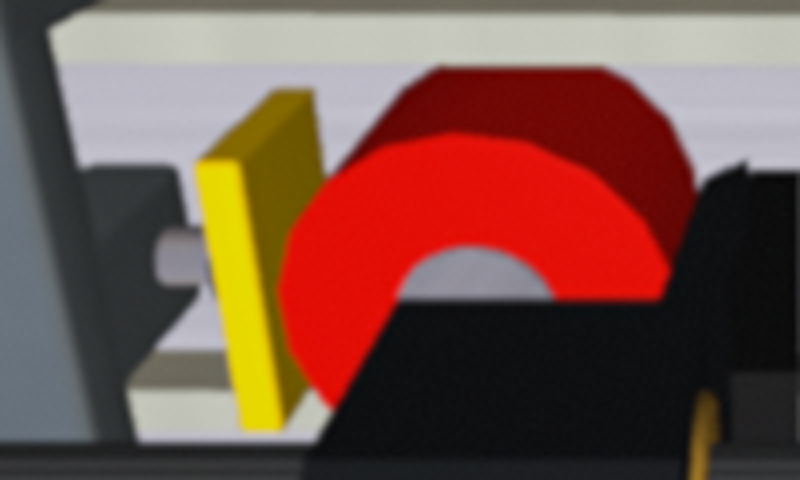

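The mount's rim is within a few mm of the plate and not yet pressing. I go on in small steps.

Call:
play_rows([
  [[1, -0.002, 0, 0, 0, 0, 0], [1, -0.004, 0, 0, 0, 0, 0]],
])

```text
clock: 16.62
tool_pos: [0.5708, 0.1262, 0.0875]
eef_rot: [0.8, -0.591, 0.084, 0.061]
contact_force: [0.8, 0.1, -0.4]
opening: 0.006
```

```bash
python3 st.py
```

```text
16.625 ch [ 2.0906e+02 -1.7000e-01  2.7140e+01] F [-0.02 -0.76 -0.45] op 0.5
rot err/pi [-0.0009  0.0006  0.0013] M [0.03 0.18 0.04]
```

Call:
play_rows([
  [[1, -0.002, 0, 0, 0, 0, 0], [1, -0.003, 0, 0, 0, 0, 0]],
])

```text
clock: 16.88
tool_pos: [0.5706, 0.1271, 0.0873]
eef_rot: [0.8, -0.591, 0.084, 0.061]
contact_force: [0.9, -0.3, -0.4]
opening: 0.005
```

```bash
python3 st.py
```

```text
16.875 ch [ 2.0999e+02 -1.7000e-01  2.7150e+01] F [-0.46 -0.76 -0.49] op 0.4
rot err/pi [-0.0009  0.0006  0.0014] M [0.09 0.18 0.04]
```

Call:
play_rows([
  [[1, -0.002, 0, 0, 0, 0, 0], [1, -0.003, 0, 0, 0, 0, 0]],
])

```text
clock: 17.12
tool_pos: [0.5703, 0.128, 0.0871]
eef_rot: [0.8, -0.591, 0.084, 0.061]
contact_force: [1.1, -0.7, -0.3]
opening: 0.011
```

```bash
python3 st.py
```

```text
17.125 ch [ 2.1092e+02 -1.6000e-01  2.7120e+01] F [-0.94 -0.87 -0.48] op 1.0
rot err/pi [-0.0009  0.0006  0.0014] M [0.13 0.16 0.02]
```

Call:
play_rows([
  [[1, -0.002, 0, 0, 0, 0, 0], [1, -0.003, 0, 0, 0, 0, 0]],
])

```text
clock: 17.38
tool_pos: [0.5702, 0.1283, 0.087]
eef_rot: [0.8, -0.591, 0.084, 0.061]
contact_force: [0.7, -1.3, 0.0]
opening: 0.003
```

```bash
python3 st.py
```

```text
17.375 ch [211.3   -0.22  27.17] F [-1.45 -0.33 -0.27] op 0.3
rot err/pi [-0.001   0.0004  0.0012] M [-0.23  0.08 -0.  ]
```

The advance was 0.4 mm of 0.9 commanded, so contact is probably beginning. I average the force.

```bash
cat > avg.py <<'E'
from h import *
L=[]
for i in range(5):
    vision.snapshot('side'); s=get_state(); L.append(np.r_[inch(s['tool_pos']),chR()[0].inv().apply(s['contact_force']),s['moment']])
L=np.array(L); print(s['clock'],L.mean(0).round(2)); print(L[:,[0,3]].round(2).tolist())
E
python3 avg.py
```

```text
17.625 [ 2.1133e+02 -2.1000e-01  2.7180e+01 -1.9100e+00 -4.0000e-02  1.6000e-01
 -2.5000e-01  1.0000e-01 -1.0000e-02]
[[211.3, -1.07], [211.32, -2.33], [211.32, -2.0], [211.35, -1.91], [211.37, -2.26]]
```

Call:
play_rows([
  [[1, -0.002, 0, 0, 0, 0, 0], [1, -0.004, 0, 0, 0, 0, 0]],
])

```text
clock: 17.88
tool_pos: [0.5702, 0.1288, 0.0871]
eef_rot: [0.8, -0.591, 0.085, 0.061]
contact_force: [2.2, -4.3, 3.1]
opening: 0.006
```

```bash
python3 st.py
```

```text
17.875 ch [211.73  -0.28  27.27] F [-5.25 -0.87  2.01] op 0.5
rot err/pi [-0.0011  0.0001  0.0011] M [-0.73 -0.01  0.02]
```

Call:
play_rows([
  [[1, -0.004, 0, 0, 0, 0, 0], [1, -0.0048, 0, 0, 0, 0, 0], [1, -0.0048, 0, 0, 0, 0, 0]],
])

```text
clock: 18.25
tool_pos: [0.5702, 0.129, 0.0871]
eef_rot: [0.799, -0.592, 0.086, 0.061]
contact_force: [1.2, -5.2, 3.1]
opening: 0.003
```

```bash
python3 avg.py
```

```text
18.5 [ 2.1198e+02 -4.1000e-01  2.7380e+01 -5.4900e+00  4.2000e-01  1.1200e+00
 -9.0000e-01 -9.0000e-02 -2.0000e-02]
[[211.96, -5.89], [211.97, -5.01], [211.97, -6.11], [211.98, -5.11], [211.99, -5.33]]
```

Call:
play_rows([
  [[1, -0.005, 0, 0, 0, 0, 0], [1, -0.006, 0, 0, 0, 0, 0], [1, -0.006, 0, 0, 0, 0, 0], [1, -0.006, 0, 0, 0, 0, 0], [1, -0.006, 0, 0, 0, 0, 0]],
])

```text
clock: 19.12
tool_pos: [0.5703, 0.1293, 0.0872]
eef_rot: [0.799, -0.592, 0.087, 0.062]
contact_force: [1.5, -5.7, 2.6]
opening: 0.007
```

```bash
python3 avg.py
```

```text
19.375 [ 2.1214e+02 -5.4000e-01  2.7500e+01 -6.5500e+00 -5.0000e-02  7.4000e-01
 -1.0500e+00 -1.4000e-01 -1.0000e-02]
[[212.16, -6.88], [212.14, -6.0], [212.13, -6.21], [212.14, -6.52], [212.15, -7.15]]
```

Call:
play_rows([
  [[1, -0.006, 0, 0, 0, 0, 0], [1, -0.0073, 0, 0, 0, 0, 0], [1, -0.0073, 0, 0, 0, 0, 0], [1, -0.0073, 0, 0, 0, 0, 0], [1, -0.0073, 0, 0, 0, 0, 0]],
])

```text
clock: 20.0
tool_pos: [0.5704, 0.1294, 0.0873]
eef_rot: [0.798, -0.593, 0.088, 0.062]
contact_force: [1.9, -6.1, 2.7]
opening: 0.004
```

```bash
python3 avg.py; python3 -c "
from h import *
im,m=snap('wrist','w15.png')
cv2.imwrite('pics/w15c.png',cv2.resize(im[200:320,120:320],None,fx=4,fy=4,interpolation=cv2.INTER_CUBIC)[...,::-1])
im,m=snap('scene','s15.png')
cv2.imwrite('pics/s15c.png',cv2.resize(im[130:260,300:470],None,fx=4,fy=4,interpolation=cv2.INTER_CUBIC)[...,::-1])"; python3 avg.py
```

```text
20.25 [ 2.1228e+02 -6.8000e-01  2.7640e+01 -7.2000e+00  3.4000e-01  7.3000e-01
 -1.1700e+00 -1.7000e-01  1.0000e-02]
[[212.29, -7.76], [212.26, -7.4], [212.28, -6.83], [212.28, -6.36], [212.28, -7.64]]
20.6 [ 2.1229e+02 -6.7000e-01  2.7640e+01 -6.9600e+00 -1.0000e-02  7.3000e-01
 -1.1700e+00 -1.9000e-01 -1.0000e-02]
[[212.29, -7.47], [212.29, -6.8], [212.28, -7.58], [212.3, -7.1], [212.28, -5.84]]
```

View pics/w15c.png

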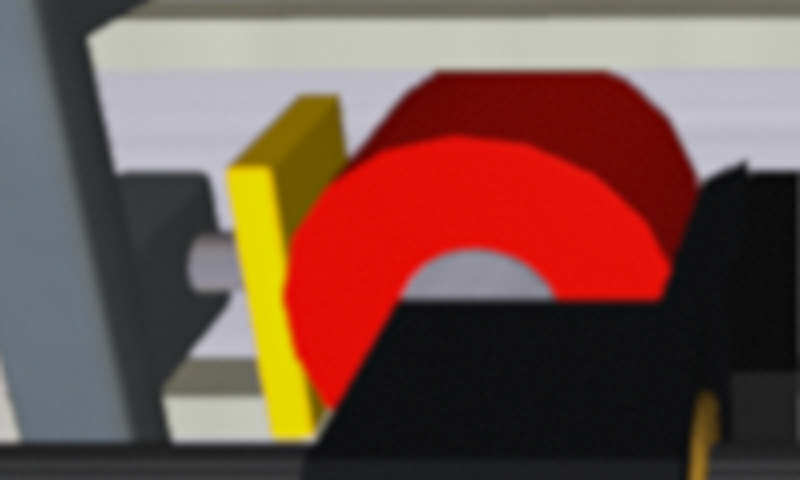

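View pics/s15c.png

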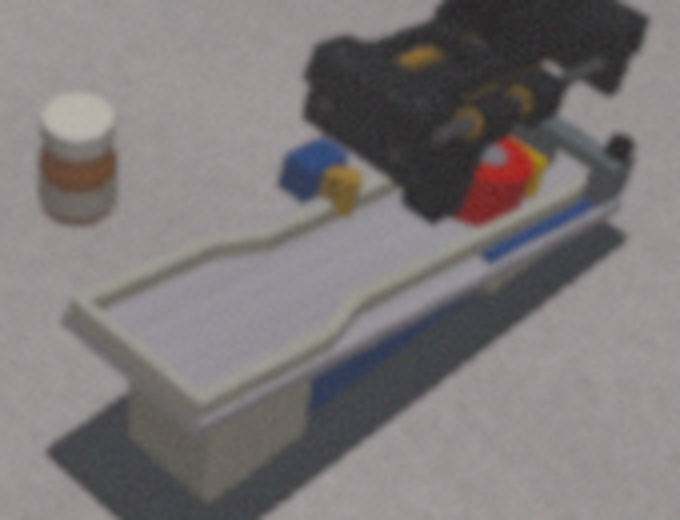

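Call:
play_rows([
  [[1, -0.0078, 0, 0, 0, 0, 0], [1, -0.0082, 0, 0, 0, 0, 0], [1, -0.0082, 0, 0, 0, 0, 0], [1, -0.0082, 0, 0, 0, 0, 0], [1, -0.0082, 0, 0, 0, 0, 0]],
])

```text
clock: 21.22
tool_pos: [0.5705, 0.1297, 0.0874]
eef_rot: [0.798, -0.593, 0.089, 0.063]
contact_force: [2.4, -7.1, 1.4]
opening: 0.007
```

```bash
python3 avg.py; python3 avg.py
```

```text
21.475 [ 2.124e+02 -8.200e-01  2.778e+01 -7.620e+00 -3.100e-01  1.410e+00
 -1.250e+00 -2.000e-01  1.000e-02]
[[212.39, -7.87], [212.39, -6.71], [212.41, -7.14], [212.41, -8.32], [212.41, -8.03]]
21.725 [ 2.124e+02 -8.200e-01  2.779e+01 -7.370e+00 -3.200e-01  6.900e-01
 -1.260e+00 -2.200e-01  1.000e-02]
[[212.41, -7.05], [212.42, -7.61], [212.4, -7.9], [212.39, -6.77], [212.4, -7.5]]
```

Call:
play_rows([
  [[1, -0.004, 0, 0, 0, 0, 0], [1, 0, 0, 0, 0, 0, 0], [1, 0.004, 0, 0, 0, 0, 0], [1, 0.015, 0, 0, 0, 0, 0], [1, 0.04, 0, 0, 0, 0, 0]],
])

```text
clock: 22.35
tool_pos: [0.5733, 0.1199, 0.0896]
eef_rot: [0.798, -0.593, 0.088, 0.062]
contact_force: [1.1, -0.6, 0.2]
opening: 0.006
```

```bash
python3 st.py; python3 -c "
from h import *
im,m=snap('wrist','w16.png')"
```

```text
22.35 ch [202.    -0.74  27.76] F [-0.88 -0.87  0.02] op 0.5
rot err/pi [-0.0018 -0.0022 -0.0001] M [ 0.14  0.19 -0.01]
```

View pics/w16.png

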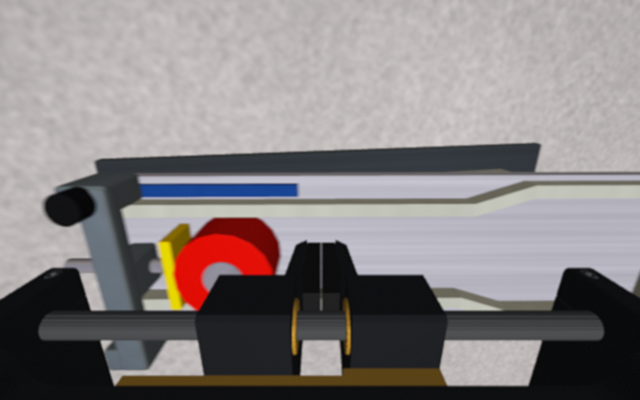

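The finger is off the mount and the mount stays at the plate. I withdraw uphill and up for a clear check.

Call:
play_rows([
  [[1, 0.05, 0, 0, 0, 0, 0], [1, 0.12, 0, -0.02, 0, 0, 0], [1, 0.15, 0.02, -0.15, 0, 0, 0], [1, 0.1, 0.06, -0.3, 0, 0, 0], [1, 0, 0.12, -0.4, 0, 0, 0]],
])

```text
clock: 23.02
tool_pos: [0.5328, 0.1297, 0.2102]
eef_rot: [0.796, -0.596, 0.091, 0.061]
contact_force: [1.0, 1.5, -0.2]
opening: 0.008
```

Call:
play_rows([
  [[1, -0.15, 0.05, 0, 0, 0, 0], [1, -0.15, 0.05, 0, 0, 0, 0], [1, -0.15, 0.05, 0, 0, 0, 0]],
])

```text
clock: 23.4
tool_pos: [0.5069, 0.1661, 0.201]
eef_rot: [0.795, -0.596, 0.092, 0.061]
contact_force: [0.5, -0.3, -0.3]
opening: 0.01
```

```bash
python3 st.py; python3 -c "
from h import *
im,m=snap('wrist','w17.png');np.save('w17.npy',m)
im,m=snap('scene','s17.png');im2,m=snap('side','s17b.png')
a=cv2.resize(im[140:350,130:480],None,fx=2.25,fy=2.25,interpolation=cv2.INTER_CUBIC)[...,::-1];cv2.imwrite('pics/s17c.png',a)
cv2.imwrite('pics/s17d.png',cv2.resize(im2[150:340,220:420],None,fx=3,fy=3,interpolation=cv2.INTER_CUBIC)[...,::-1])
"
```

```text
23.4 ch [240.86  49.52 149.95] F [-0.37 -0.41 -0.4 ] op 0.9
rot err/pi [-0.0033 -0.0034 -0.0032] M [ 0.12  0.19 -0.06]
```

View pics/w17.png

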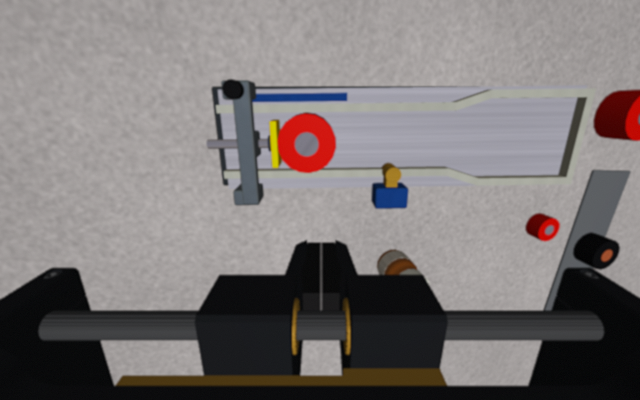

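View pics/s17c.png

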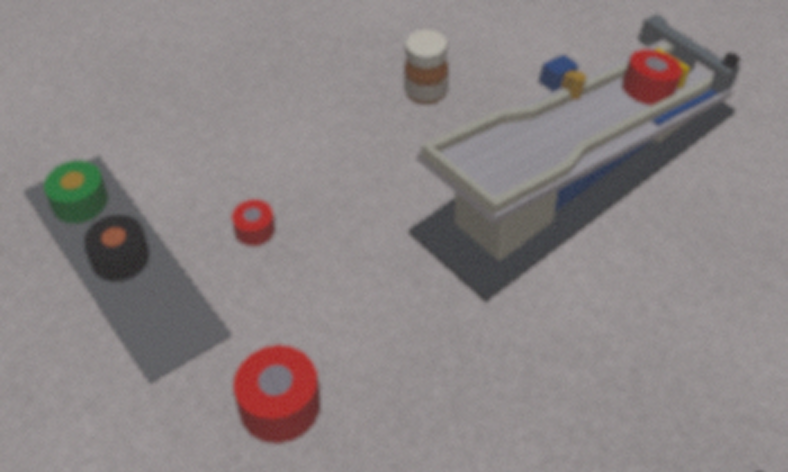

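View pics/s17d.png

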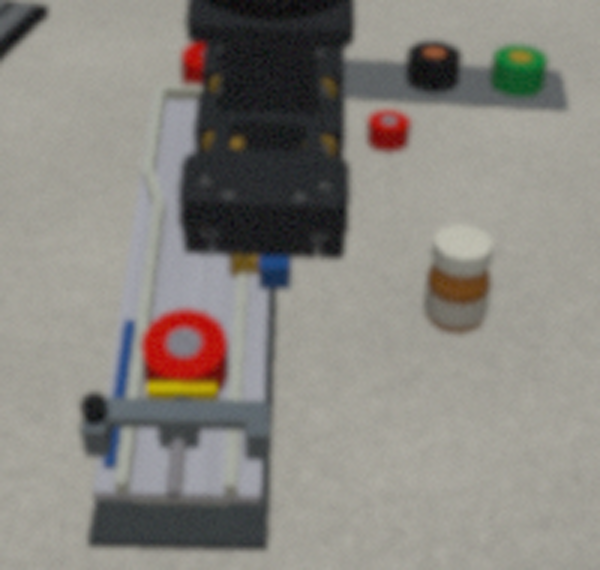

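```bash
python3 - <<'E'
from h import *
im=cv2.imread('pics/w17.png')
cv2.imwrite('pics/w17c.png',cv2.resize(im[95:190,225:345],None,fx=6,fy=6,interpolation=cv2.INTER_CUBIC))
m=np.load('w17.npy',allow_pickle=True).item(); c=ray(m,(0,0))[0]; print('cam ch',inch(c))
hsv=cv2.cvtColor(im,cv2.COLOR_BGR2HSV)
# steel specimen centre inside the mount -> mount x; plate
U=(306.3,143.5)
E
```

```text
cam ch [241.84094894 -33.30534854 278.26144126]
```

View pics/w17c.png

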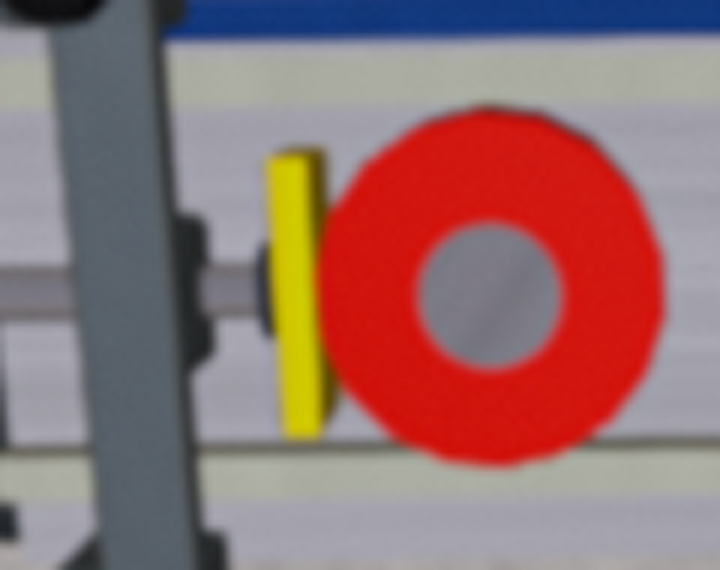

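The overhead crop shows the rim meeting the plate edge with no visible gap, and the mount round and flat. I check that the bystanders did not shift, then hand in.

```bash
python3 - <<'E'
from h import *
a=cv2.imread('pics/scene0.png',0).astype(np.float32);b=cv2.imread('pics/s17.png',0).astype(np.float32)
for n,(x,y) in dict(green=(162,223),black=(181,249),jar=(319,170)).items():
    A=a[y-16:y+16,x-14:x+14];B=b[y-24:y+24,x-22:x+22]
    r_=cv2.matchTemplate(B,A,cv2.TM_CCOEFF_NORMED);_,v,_,l=cv2.minMaxLoc(r_);print(n,'shift px',l[0]-8,l[1]-8,round(v,3))
print(get_state()['clock']); r.finish_job()
E
```

```text
green shift px 0 0 0.996
black shift px 0 0 0.989
jar shift px 0 0 0.998
23.55
the job is handed in; nothing more can be done
```

I put the red 50 mm mount flat in the loading bay, let go, and pushed it down past the shoe to the yellow stop plate. I handed in at 23.6 s; `r.finish_job()` gave no verdict, so nothing beyond my own checks confirms success.

- **Loading bay:** the mount stood flat at about x = 60 mm, with the fingers clear of it and near-zero force. Pictures from two cameras agreed.
- **Shoe:** I read about 5.7 N along the chute as the mount went by. The shoe's own displacement was not measured.
- **Press on the stop:** contact was first felt with the finger at about 211 mm. I built the push up in steps to about 7–7.5 N at the wrist, averaged, slightly under the 8 N asked. It stayed at about 5 N or more for over 3 s, and no reading passed 8.4 N. These are wrist readings, so the load on the stop itself may be slightly lower.
- **Final state:** the finger is withdrawn. The overhead picture shows the mount flat with its rim at the plate and no visible gap. I could not measure the remaining contact force with the pin after release.
- **Bystanders:** green, black and jar showed 0 px shift against the first picture.

One check disagreed: my first vision fit put the chute floor about 3 mm too low. Contact when lowering the mount showed this, and I corrected it with a second fit before pushing.

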